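# Put the lid from the drying rack on the beaker

### The job

The knobbed lid stands on edge in the wooden drying rack and belongs on the tall straight beaker. Take it out, first lay it flat on the bare work table with its knob up and let go of it, then take it again and set it gently, without dropping it, on the beaker so that its locating ring drops inside the mouth and the lid sits seated and level on the rim. Leave the plain disc in the rack, and leave the fluted pot and the green bowl where they are, and do not tip the beaker.

Things in the scene. Friction and masses are not known exactly. Their poses are not given: they have to be found in the camera images.
- lid_center (a point): Centre of the lid's flange, half-way through it. White round lid, 0.2 kg: flat flange 100 mm across, 8 mm thick; below it a boss (locating ring) 59 mm across, 7 mm deep; above it a low dome (54 mm across, 5 mm high) and the knob. Bare flange to grip on both faces: 30 to 50 mm from the axis. z: lid's axis, towards the knob. Lying flat, knob up, this point is 11 mm over the table
- lid_knob (a point): Centre of the head of the lid's mushroom knob, 26 mm from lid_center along the lid's z; the head is 29 mm across and reaches from 16 to 36 mm above lid_center, the neck below it is 18 mm across
- lid: The lid; origin and axes as lid_center. It starts on edge in one of the rack's two slots, its top about 113 mm over the table, its axis level (leaning up to 0.1 rad), its knob pointing along the rack's +x, away from the robot. The table straight ahead of the robot (x 0.40 to 0.62 m, y -0.06 to 0.06 m) is bare
- rack: Fixed wooden rack, 170 mm long (x) and 82 mm wide (y), origin at the middle of its underside. Slots at x = -42 and +42 mm; a disc stands there with its normal along the rack's x, 3 mm play, on two rails 22 mm high, between dowels that end 61 mm over the table and stand 37 mm either side of the middle. It comes out straight up (50 mm to be clear)
- bat: Plain white disc without a knob, 100 mm across and 8 mm thick, origin at its centre, on edge in the other slot: stays there
- beaker_rim (a point): Centre of the beaker's mouth at rim height, 97.5 mm over the table; z up. The mouth is 68 mm wide inside, narrowing slowly to 65 mm at 7 mm depth. With the lid seated, lid_center is about 4 mm above this point
- beaker: Loose straight cream-coloured beaker with a dark dipped foot, 77 mm across, 98 mm tall, about 0.6 kg; origin at the centre of its underside, z up
- fluted_pot: Small loose fluted pot, 56 mm across, 44 mm tall, a bystander; origin at the centre of its underside
- slip_bowl: Small loose green bowl, 100 mm across, 44 mm tall, a bystander; origin at the centre of its underside
Mind the look-alikes: they are no part of the job. What is shaped like the lid but yellow is not meant.

How it is judged:
On the way:
1. the lid lies flat on the bare table, knob up, let go of and at rest (angle between lid_center's own z axis and vertical below 0.08 rad and height (world z) of lid_center below 0.016 m and contact force between each of the arm, the fingers and lid below 0.1 N and linear speed of lid below 0.02 m/s), for 0.2 s.
At the end, for the whole second after the job is handed in: Lid on the beaker, knob up, ring in the mouth (centre within 7 mm of the mouth axis, 1 to 6.5 mm above the rim), level within 0.06 rad, at rest; beaker upright on the table within 0.06 rad; plain disc, fluted pot and green bowl within 30 mm of their starts (horizontal distance between lid_center and beaker_rim below 0.007 m and z of lid_center in the frame of beaker_rim between 0.001 and 0.0065 m and angle between each of lid_center, beaker's own z axis and vertical below 0.06 rad and height (world z) of beaker below 0.004 m and linear speed of each of lid, beaker below 0.02 m/s and distance of each of bat, fluted_pot, slip_bowl from where it was at the start of the episode below 0.03 m); the robot touches nothing.
It fails at once if the beaker is tipped by more than 0.35 rad (angle between beaker's own z axis and vertical above 0.35 rad).
It fails at once if the lid bangs on the beaker with more than 45 N (contact force between lid and beaker above 45 N).
It fails at once if the lid is dropped onto the beaker from more than about 10 mm (faster than 0.45 m/s just over the rim) (horizontal distance between lid_center and beaker_rim below 0.04 m and z of lid_center in the frame of beaker_rim below 0.03 m and linear speed of lid above 0.45 m/s).
It fails at once if the plain disc is taken out of the rack (moved over 50 mm) (distance of bat from where it was at the start of the episode above 0.05 m).
It fails at once if the fluted pot or the green bowl is displaced by more than 50 mm (distance of any of fluted_pot, slip_bowl from where it was at the start of the episode above 0.05 m).
It also fails if it takes over 72 s, if anything falls off the work surface, if the arm or the gripper's body presses on something with over 40 N, if the wrist force passes 120 N, or if a joint passes its speed limit or range.

### The arm

A 6-joint arm with a two-finger parallel gripper is mounted at the origin on a cart in front of the work surface, level with it; the furniture and walls round the work are solid. World frame = base frame: x ahead of the robot, y to its left, z up, the work surface at z = 0. Lengths are in m, angles in rad, forces in N, time in s.
With the tool pointing down it reaches from about 0.225 to 0.875 m from the base axis. Payload 3.4 kg.
Tool frame: the origin (TCP) lies midway between the tips of the shut fingers; the grasp point (between the pads) lies 19 mm behind it (manip.grasp_offset is the distance from the TCP to the grasp point, in m); x points along the fingers, y is the direction in which the jaws open and shut, and the axes are right-handed (so a half turn about x gives the same grasp; the last joint's range is limited). The gripper opens to 85 mm and grips with 20 to 120 N. Pads are 22 mm wide; open, the fingers measure 114 mm over their backs; the gripper's body (76 mm by 85 mm) begins 54 mm behind the grasp point. The pads swing forward as they close: fully open they stand 13 mm farther back than shut.
Start: joints at [1.005, 0.276, 1.505, -0, 1.361, -0.121], TCP at [0.247, 0.519, 0.204] pointing down, gripper open.
Joint ranges: [-2.89, 2.89], [-0.75, 2.08], [0.22, 2.7], [-1.18, 4.32], [0.11, 2.71], [-2.7, 2.7]. Speed limits (rad/s): [2.57, 2.57, 3.14, 3.14, 3.14, 3.14].

### API

Orientations are given as a unit quaternion [w, x, y, z].
In Python, from rig import manip gives the robot as it stands.
- The arm moves only by the shell command python3 -m creep 'ROWS' [OPENING] [FORCE]. ROWS is a JSON object of lists of equal length, an entry for each row: "delta_pos": the shift along the tool's x, y, z in cm, a list of three; "dr": the turn, a rotation vector about the tool's x, y, z in rad, a list of three. In form: {"delta_pos": [[dx, dy, dz], ...], "dr": [[rx, ry, rz], ...]}. A call has 1 to 10 rows; each row is the pose to reach, as a shift and turn from the pose commanded when the call began, along the tool's axes at that moment; what a row does not reach only later rows make up. A row lasts 1/10 s, in which the tool goes at most 50 mm and 8.59 degrees, less where a joint would pass 70% of its speed; a pose out of reach is approached as far as the arm can. A call with a gripper value outside its range is refused whole. OPENING is the opening, from -1 (shut) to 1 (fully open), set as the call begins (- or left out, the last holds). The fingers move at their own pace and stop on an object; FORCE is the grip in N (left out, the last holds). Time passes only in rows, so rows that repeat a pose let the fingers close. It gives the time, the measured TCP pose, the force and the opening at its end, in the units of the state.
- manip.get_state(): the state, without advancing time (a new reading comes with each control period).
- manip.get_image(name): name is "side" or "top"; returns a dict with "pixels" (420x560x3 uint8, blue, green, red), "depth" (420x560 float32, m along the optical axis (not along the pixel's ray), 0 where there is no reading), "intrinsics" (3x3 intrinsics, pixels), "rvec" (rotation vector, rad) and "tvec" (3), from world to camera coordinates, as OpenCV has them. Camera axes: x right, y down, z forward; pixel columns grow to the right and rows downward; lengths in m; the calibration is good to about 2 mm. A picture is of the moment at which its call begins.
- manip.sign_off(): hands the job in, once; it reports no verdict.
The state is a dict: "clock": time; "qpos": joint angles; "qd": joint speeds; "effort": joint torques, N m; "position": TCP position; "ee_rot": TCP orientation; "contact_force": force on the tool from outside, world axes, zero at the start; "moment": the same for the moment, N m; "width": finger opening in m.
Only numpy, scipy, OpenCV 4.12 (cv2) and the standard library are available. Lean on these libraries where they do the work, as an engineer would, in place of code of your own. Each camera call takes 0.05 s, during which the arm holds its last target. There are 200 camera calls.

## Working session

There is one attempt and no reset: what is moved stays moved. The work goes in short steps, Python scripts to look and compute and a shell command to move; the robot and the scene stay as the last step left them, time stands still between calls to the robot, and variables do not carry over. Pictures are saved under pics/ and viewed, about 8 in all and at most 12, crops included, and the job is handed in when it is done.

```bash
ls; mkdir -p pics; cat > h.py <<'E'
import numpy as np, cv2
from rig import manip
from scipy.spatial.transform import Rotation as R
def cam(n):
    d=manip.get_image(n); d['R']=cv2.Rodrigues(np.array(d['rvec'],float))[0]; d['t']=np.array(d['tvec'],float).ravel(); d['K']=np.array(d['intrinsics']); return d
def cloud(d):
    h,w=d['depth'].shape; u,v=np.meshgrid(np.arange(w),np.arange(h)); z=d['depth']
    P=np.stack([(u-d['K'][0,2])/d['K'][0,0]*z,(v-d['K'][1,2])/d['K'][1,1]*z,z],-1)
    P=(P-d['t'])@d['R']; P[z==0]=np.nan; return P
def st():
    s=manip.get_state(); q=np.array(s['ee_rot']); return s,np.array(s['position']),R.from_quat(q[[1,2,3,0]])
E
python3 - <<'E'
from h import *
a,b=cam('top'),cam('side')
for n,d in(('top',a),('side',b)):
    cv2.imwrite(f'pics/{n}0.png',d['pixels']); P=cloud(d); np.savez(f'{n}0.npz',P=P,img=d['pixels'])
    print(n,-d['R'].T@d['t'],d['R'][2],d['K'][0,0])
s,p,r=st(); print(s['clock'],p,r.as_matrix())
E
```

```text
pics
top [ 0.34223115 -0.03926683  1.1721409 ] [ 1.82050307e-01  3.75217040e-04 -9.83289146e-01] 526.3199534166151
side [ 0.16950638 -0.83232751  0.66886053] [ 0.33306223  0.74785495 -0.57426694] 406.54663171779424
0.1 [0.24712337 0.51861901 0.20281841] [[-8.86054611e-04  4.30203095e-01  9.02731694e-01]
 [-1.40935542e-03  9.02730615e-01 -4.30203964e-01]
 [-9.99998614e-01 -1.65345401e-03 -1.93559561e-04]]
```

View pics/top0.png

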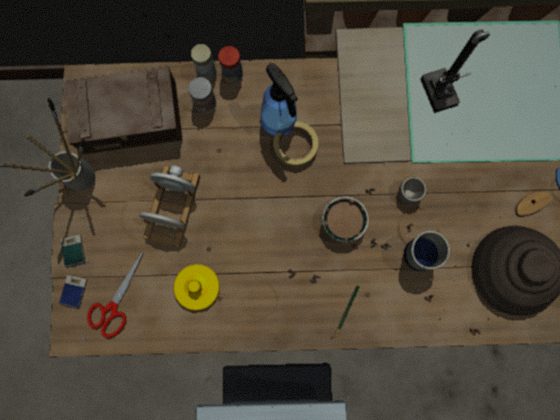

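View pics/side0.png

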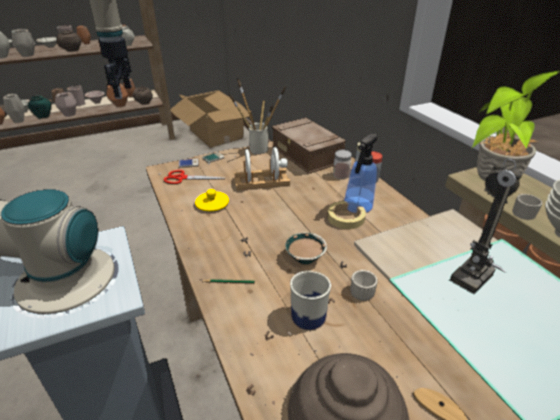

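Top view: the lid stands at about (174,182) with its knob at (176,170), and the bat is at (162,220), both in the rack. The yellow look-alike is at (196,288), the beaker at (427,250), the bowl at (345,220) and the fluted pot at (411,192). The side view agrees: lid at (278,163), beaker at (310,300).

```bash
python3 - <<'E'
from h import *
for n,boxes in(('top',dict(lid=(145,160,205,200),bat=(135,203,195,235),beaker=(400,225,455,275),bowl=(318,192,372,248),pot=(395,175,430,212),yel=(170,260,225,315))),('side',dict(lid=(262,140,295,185),bat=(236,140,262,188),beaker=(285,265,335,330)))):
    D=np.load(f'{n}0.npz');P=D['P'];I=D['img']
    hsv=cv2.cvtColor(I,cv2.COLOR_BGR2HSV)
    for k,(x0,y0,x1,y1) in boxes.items():
        p=P[y0:y1,x0:x1].reshape(-1,3); h=hsv[y0:y1,x0:x1].reshape(-1,3)
        m=(p[:,2]>.015)
        if k in('lid','bat'): m&=(h[:,1]<70)&(h[:,2]>70)&(p[:,2]>.03)
        q=p[m]
        print(n,k,len(q),'min',q.min(0).round(3),'max',q.max(0).round(3),'med',np.median(q,0).round(3))
        if k=='beaker':
            t=q[q[:,2]>.088]; c,r=cv2.minEnclosingCircle(t[:,:2].astype(np.float32)); print('  rim',c,r,np.median(t[:,2]),np.median(q[q[:,2]>.09,2]))
            hh=t[:,:2]; A=np.c_[2*hh,np.ones(len(hh))]; s=np.linalg.lstsq(A,(hh**2).sum(1),rcond=None)[0]; print('  fit',s[:2],np.sqrt(s[2]+s[0]**2+s[1]**2))
        if k in('lid','bat'):
            t=q[(q[:,2]>.07)]; c=t.mean(0)
            # plane ransac
            best=None;rg=np.random.default_rng(0)
            for _ in range(500):
                a=t[rg.choice(len(t),3,False)]; nn=np.cross(a[1]-a[0],a[2]-a[0]); nn/=np.linalg.norm(nn)+1e-12
                if abs(nn[2])>.2: continue
                i=abs((t-a[0])@nn)<.0025
                if best is None or i.sum()>best.sum(): best=i
            t2=t[best]; nn=np.linalg.svd(t2-t2.mean(0))[2][2]
            print('  plane',best.sum(),len(t),nn*np.sign(nn[0]),t2.mean(0),'top',t[t[:,2]>.107].mean(0))
E
```

```text
top lid 346 min [0.611 0.153 0.062] max [0.662 0.247 0.114] med [0.629 0.195 0.09 ]
  plane 126 301 [ 0.97273073 -0.22817193 -0.04162336] [0.62395232 0.19547964 0.10114683] top [0.62667748 0.19945556 0.11027933]
top bat 198 min [0.528 0.179 0.076] max [0.557 0.268 0.116] med [0.54  0.216 0.103]
  plane 140 198 [ 0.96336657 -0.24095006 -0.11776216] [0.53975132 0.21815361 0.10025419] top [0.54254365 0.22271906 0.10988857]
top beaker 1046 min [ 0.421 -0.376  0.015] max [ 0.5   -0.298  0.101] med [ 0.463 -0.352  0.062]
  rim (0.4601131081581116, -0.3363351821899414) 0.04020451009273529 0.09512625152996981 0.09528611498148767
  fit [ 0.45963744 -0.33670694] 0.03716264940541601
top bowl 1624 min [ 0.488 -0.222  0.023] max [ 0.588 -0.121  0.049] med [ 0.54  -0.173  0.031]
top pot 394 min [ 0.573 -0.353  0.015] max [ 0.627 -0.298  0.048] med [ 0.603 -0.33   0.035]
top yel 866 min [0.353 0.107 0.015] max [0.45  0.205 0.051] med [0.402 0.155 0.017]
side lid 293 min [0.606 0.149 0.031] max [0.732 0.398 0.112] med [0.619 0.184 0.069]
  plane 75 136 [ 0.96434117 -0.22518404 -0.13906205] [0.61946324 0.18515321 0.09229712] top [0.62535826 0.19439006 0.10931461]
side bat 218 min [0.525 0.17  0.031] max [0.659 0.425 0.111] med [0.543 0.234 0.054]
  plane 53 76 [ 0.97486411 -0.22034338 -0.03299624] [0.53585583 0.20576059 0.09102199] top [0.54120333 0.21727381 0.10887686]
side beaker 1875 min [ 0.42  -0.378  0.015] max [ 0.499 -0.299  0.099] med [ 0.457 -0.347  0.065]
  rim (0.4591045081615448, -0.3392051160335541) 0.04002760350704193 0.09377447875376436 0.09487142163687795
  fit [ 0.45904145 -0.33977525] 0.03702583768347919
```

```bash
python3 - <<'E'
from h import *
n=np.array([.973,-.229,0]);t=np.array([.229,.973,0]);c=np.array([.625,.2,0])
for N,(x0,y0,x1,y1) in(('top',(145,155,205,205)),('side',(255,135,300,195))):
    D=np.load(f'{N}0.npz');P=D['P'][y0:y1,x0:x1].reshape(-1,3)
    hsv=cv2.cvtColor(D['img'],cv2.COLOR_BGR2HSV)[y0:y1,x0:x1].reshape(-1,3)
    m=(hsv[:,1]<80)&(hsv[:,2]>70)&(P[:,2]>.03)
    a=(P-c)@n;b=(P-c)@t;z=P[:,2]
    for lo in range(-12,44,4):
        k=m&(a>lo/1e3)&(a<=(lo+4)/1e3)&(abs(b)<.07)
        if k.sum()>2: print(N,lo,k.sum(),'b',b[k].min().round(3),b[k].max().round(3),'z',z[k].min().round(3),z[k].max().round(3), 'bmean',b[k].mean().round(3))
    w=(hsv[:,1]>90)&(z>.045)&(z<.07)&(abs(b)<.06)&(abs(a)<.06)
    print('dowel',[(a[i].round(3),b[i].round(3),z[i].round(3)) for i in np.where(w)[0]][:25])
I=cv2.imread('pics/top0.png')[150:245,130:215];cv2.imwrite('pics/crop1.png',cv2.resize(I,None,fx=6,fy=6,interpolation=3))
s,p,r=st()
E
```

```text
top -12 19 b -0.019 0.018 z 0.08 0.094 bmean -0.002
top -8 22 b -0.041 0.015 z 0.082 0.093 bmean -0.001
top -4 87 b -0.048 0.048 z 0.071 0.112 bmean -0.009
top 0 79 b -0.046 0.044 z 0.081 0.114 bmean -0.004
top 4 28 b -0.035 0.045 z 0.083 0.113 bmean 0.011
top 12 8 b -0.008 0.008 z 0.064 0.074 bmean -0.0
top 16 22 b -0.013 0.01 z 0.06 0.076 bmean -0.002
top 20 19 b -0.011 0.015 z 0.062 0.075 bmean 0.0
top 24 23 b -0.012 0.012 z 0.057 0.077 bmean -0.003
top 28 25 b -0.014 0.013 z 0.061 0.076 bmean -0.003
top 32 19 b -0.013 0.011 z 0.058 0.076 bmean -0.0
dowel [(np.float64(0.024), np.float64(-0.013), np.float64(0.058)), (np.float64(0.021), np.float64(-0.015), np.float64(0.062)), (np.float64(-0.008), np.float64(0.038), np.float64(0.063)), (np.float64(-0.009), np.float64(0.037), np.float64(0.057)), (np.float64(-0.011), np.float64(0.04), np.float64(0.055)), (np.float64(-0.011), np.float64(0.036), np.float64(0.06)), (np.float64(-0.011), np.float64(0.039), np.float64(0.048)), (np.float64(-0.011), np.float64(0.036), np.float64(0.05)), (np.float64(-0.011), np.float64(0.034), np.float64(0.05))
[... 726 characters left out ...]
011 z 0.041 0.112 bmean -0.03
side 4 5 b -0.039 -0.009 z 0.051 0.108 bmean -0.025
side 12 9 b -0.012 -0.004 z 0.053 0.07 bmean -0.007
side 16 11 b -0.014 0.003 z 0.051 0.074 bmean -0.008
side 20 14 b -0.015 0.003 z 0.052 0.074 bmean -0.01
side 24 13 b -0.015 0.005 z 0.05 0.074 bmean -0.009
side 28 8 b -0.018 -0.0 z 0.053 0.074 bmean -0.011
side 32 8 b -0.016 0.001 z 0.054 0.072 bmean -0.009
dowel [(np.float64(-0.012), np.float64(0.036), np.float64(0.056)), (np.float64(0.006), np.float64(-0.035), np.float64(0.059)), (np.float64(0.006), np.float64(-0.039), np.float64(0.058)), (np.float64(-0.013), np.float64(-0.039), np.float64(0.054)), (np.float64(-0.013), np.float64(-0.04), np.float64(0.05))]
```

View pics/crop1.png

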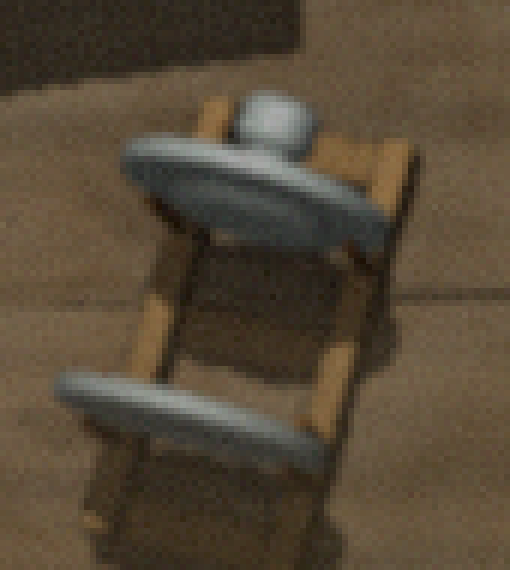

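The crop shows the lid at (255,190) with its knob at (275,125), clear of thin dowels. The measured knob centre is about (0.651, 0.193, 0.062), which agrees with the sizes given. I'll go over it now and grip the knob across y.

```bash
cat >> h.py <<'E'
def to(p,Rm=None):
    s,q,r=st(); m=r.as_matrix(); print('delta cm',((np.array(p)-q)@m*100).round(2))
    if Rm is not None: print('dr',(r.inv()*R.from_matrix(Rm)).as_rotvec().round(4))
E
python3 -c "
from h import *
P=np.load('top0.npz')['P']; c=P[60:150,60:185].reshape(-1,3); c=c[c[:,2]>.03]; print('chest',np.nanmin(c,0),np.nanmax(c,0))
b=P[90:200,0:95].reshape(-1,3); b=b[b[:,2]>.12]; print('brush',np.nanmin(b,0),np.nanmax(b,0))"
python3 -m creep '{"delta_pos":[[-2,-12.1,50.5],[-2,-12.1,50.5],[-2,-12.1,50.5],[-2,-12.1,50.5],[-2,-12.1,50.5],[-2,-12.1,50.5],[-2,-12.1,50.5],[-2,-12.1,50.5],[-2,-12.1,50.5],[-2,-12.1,50.5]],"dr":[[0,0,0],[0,0,0],[-0.1,0,0],[-0.21,0,0],[-0.21,0,0],[-0.21,0,0],[-0.21,0,0],[-0.21,0,0],[-0.21,0,0],[-0.21,0,0]]}' 0.06 40
python3 -c "
from h import *
to([.651,.193,.20],np.array([[0,.229,.973],[0,.973,-.229],[-1,0,0]]))"
```

```text
chest [0.67414793 0.19013183 0.03000207] [0.88617723 0.44039947 0.19376768]
brush [0.56872696 0.34648506 0.12012427] [0.75700167 0.50308244 0.22756769]
clock: 1.1
position: [0.6371, 0.2034, 0.2224]
ee_rot: [0.702, 0.083, 0.703, -0.083]
contact_force: [0.9, 1.5, 0.5]
width: 0.0454
delta cm [ 2.24 -0.68  1.6 ]
dr [-0.0039 -0.0009  0.0001]
```

```bash
python3 -c "
from h import *
P=np.load('top0.npz')['P'].reshape(-1,3); 
k=(abs(P[:,1]-.2)<.07)&(P[:,0]>.67)&(P[:,0]<.85)
for lo in np.arange(.67,.85,.015):
    q=P[k&(P[:,0]>lo)&(P[:,0]<=lo+.015)]; 
    if len(q): print(lo.round(3),np.median(q[:,2]).round(3),q[:,2].max().round(3), q[q[:,2].argmax(),1].round(3))"
python3 -m creep '{"delta_pos":[[2.2,-0.7,1.6],[5,-0.7,1.6],[7.2,-0.7,1.6],[7.2,-0.7,1.6],[7.2,-0.7,1.6],[7.2,-0.7,1.6]],"dr":[[0,0,0],[0,0,0],[0,0,0],[0,0,0],[0,0,0],[0,0,0]]}'
python3 - <<'E'
from h import *
to([.651,.193,.048],np.array([[0,.229,.973],[0,.973,-.229],[-1,0,0]]))
a=cam('side')['pixels'][80:200,210:340];b=cam('top')['pixels'][110:260,100:262]
cv2.imwrite('pics/hover.png',np.hstack([cv2.resize(a,(390,360)),cv2.resize(b,(389,360))]))
E
```

```text
0.67 -0.0 0.025 0.227
0.685 -0.0 0.009 0.178
0.7 -0.0 0.006 0.243
0.715 -0.0 0.086 0.264
0.73 0.032 0.095 0.236
0.745 0.084 0.096 0.225
0.76 0.084 0.095 0.225
0.775 0.083 0.094 0.243
0.79 0.083 0.094 0.233
0.805 0.063 0.096 0.228
0.82 0.082 0.095 0.228
0.835 0.083 0.094 0.247
clock: 1.7
position: [0.6508, 0.1948, 0.1525]
ee_rot: [0.703, 0.083, 0.701, -0.082]
contact_force: [-0.2, -0.7, 0.0]
width: 0.0449
delta cm [10.45 -0.18  0.04]
dr [-0.0033  0.0025 -0.0012]
```

View pics/hover.png

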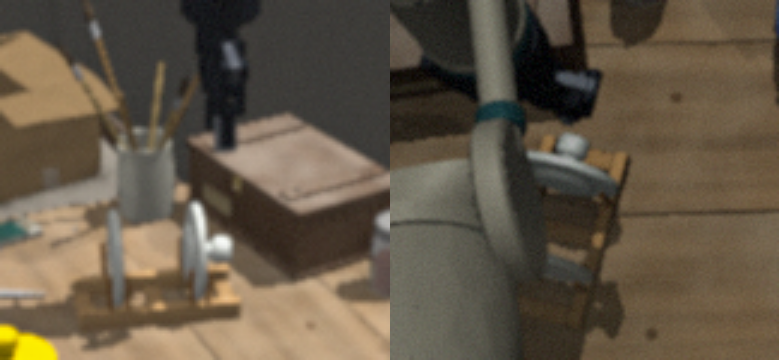

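The gripper, at (225,100) in the left half, hangs right above the knob at (222,247), and the chest is low and clear. Descending.

```bash
python3 -m creep '{"delta_pos":[[2,-0.2,0],[4,-0.2,0.1],[5.5,-0.2,0.1],[7,-0.2,0.1],[8,-0.2,0.1],[9,-0.2,0.1],[9.7,-0.2,0.1],[10.4,-0.2,0.1],[10.4,-0.2,0.1],[10.4,-0.2,0.1]],"dr":[[0,0,0],[0,0,0],[0,0,0],[0,0,0],[0,0,0],[0,0,0],[0,0,0],[0,0,0],[0,0,0],[0,0,0]]}'; python3 -c "
from h import *
to([.651,.193,.048],np.array([[0,.229,.973],[0,.973,-.229],[-1,0,0]]))"
```

```text
clock: 2.8
position: [0.6506, 0.1923, 0.047]
ee_rot: [0.702, 0.083, 0.702, -0.083]
contact_force: [0.3, 0.7, 0.2]
width: 0.0453
delta cm [-0.1   0.08  0.02]
dr [-0.0037  0.0004 -0.0002]
```

No contact. Closing on the knob and lifting a little.

```bash
Z='[0,0,0]'; python3 -m creep '{"delta_pos":[[0,0,0],[0,0,0],[0,0,0],[0,0,0],[0,0,0],[0,0,0],[0,0,0],[0,0,0]],"dr":[[0,0,0],[0,0,0],[0,0,0],[0,0,0],[0,0,0],[0,0,0],[0,0,0],[0,0,0]]}' -1 70
python3 -m creep '{"delta_pos":[[-0.5,0,0],[-1,0,0],[-2,0,0],[-3,0,0],[-4,0,0],[-5,0,0],[-6,0,0],[-7,0,0],[-8,0,0],[-8,0,0]],"dr":[[0,0,0],[0,0,0],[0,0,0],[0,0,0],[0,0,0],[0,0,0],[0,0,0],[0,0,0],[0,0,0],[0,0,0]]}'
python3 - <<'E'
from h import *
a=cam('side')['pixels'][80:200,210:340];b=cam('top')['pixels'][110:260,100:262]
cv2.imwrite('pics/lift.png',np.hstack([cv2.resize(a,(390,360)),cv2.resize(b,(389,360))]))
E
```

```text
clock: 3.6
position: [0.6508, 0.1925, 0.0472]
ee_rot: [0.703, 0.083, 0.702, -0.083]
contact_force: [0.8, 1.9, 2.4]
width: -0.0001
clock: 4.6
position: [0.6515, 0.1925, 0.129]
ee_rot: [0.703, 0.083, 0.701, -0.082]
contact_force: [-0.1, -0.3, 0.0]
width: 0.0002
```

View pics/lift.png

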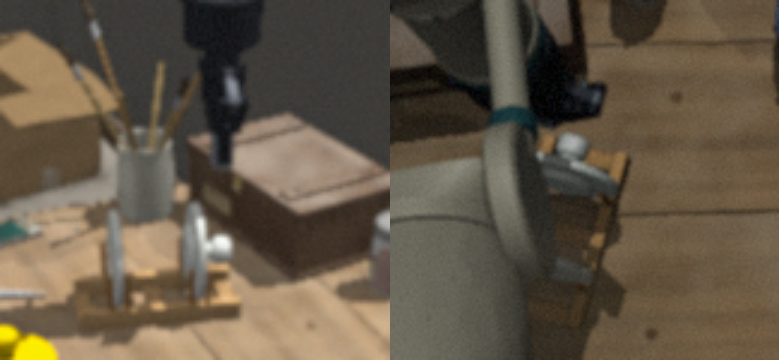

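The fingers shut on nothing: the lid is still in its slot, knob at (572,147) in the right half and (222,247) in the left. I'll check where the fingertips really are against the reported TCP.

```bash
python3 - <<'E'
from h import *
s,p,r=st(); print(p)
n=np.array([.973,-.229,0]);t=np.array([.229,.973,0]);c=np.array([.625,.2,0])
for N in('top','side'):
    d=cam(N);P=cloud(d).reshape(-1,3)
    k=(abs(P[:,0]-p[0])<.06)&(abs(P[:,1]-p[1])<.06)&(P[:,2]>.118)&(P[:,2]<.2);q=P[k]
    for lo in np.arange(.118,.2,.008):
        w=q[(q[:,2]>lo)&(q[:,2]<=lo+.008)]; 
        if len(w): print(N,lo.round(3),len(w),'a',((w-c)@n).min().round(3),((w-c)@n).max().round(3),'b',((w-c)@t).min().round(3),((w-c)@t).max().round(3))
    px=lambda X:(lambda v:(d['K']@v/v[2])[:2].round(1))(d['R']@np.array(X)+d['t'])
    print('tcp px',px(p),'knob px',px([.650,.193,.062]),'grasp pt',px(p+[0,0,.019]))
    h=cv2.cvtColor(d['pixels'],cv2.COLOR_BGR2HSV).reshape(-1,3)
    m=(h[:,1]<80)&(h[:,2]>70);a=(P-c)@n;b=(P-c)@t
    kk=m&(a>.014)&(a<.04)&(abs(b)<.03)&(P[:,2]>.045)&(P[:,2]<.085)
    print('knob',kk.sum(),a[kk].min(),a[kk].max(),b[kk].min(),b[kk].max(),P[kk,2].min(),P[kk,2].max())
    f=m&(abs(a)<.014)&(abs(b)<.06)&(P[:,2]>.1); print('flange top',a[f].min(),a[f].max(),P[f,2].max())
    cv2.imwrite(f'pics/{N}_chk.png',d['pixels'])
E
```

```text
[0.65038251 0.19222981 0.1270474 ]
top 0.158 9 a 0.015 0.019 b -0.009 0.002
top 0.166 11 a 0.015 0.02 b -0.016 0.003
top 0.174 10 a 0.015 0.02 b -0.016 0.0
top 0.182 8 a 0.015 0.021 b -0.016 -0.002
top 0.19 3 a 0.015 0.02 b -0.018 -0.004
top 0.198 5 a 0.013 0.019 b -0.017 -0.009
tcp px [170.4 162.3] knob px [176.5 170.8] grasp pt [168.3 159.7]
knob 118 0.0143061659172017 0.035550301734091655 -0.014215559029741125 0.014135539744817115 0.06038936564846301 0.07934259509248354
flange top -0.013911016431061119 0.013978790843741413 0.5650617091946574
side 0.15 5 a 0.02 0.034 b -0.014 -0.009
side 0.158 22 a 0.015 0.038 b -0.018 -0.004
side 0.166 17 a 0.014 0.036 b -0.021 -0.005
side 0.174 21 a 0.014 0.036 b -0.021 -0.007
side 0.182 19 a 0.015 0.036 b -0.019 -0.008
side 0.19 6 a 0.014 0.023 b -0.016 0.001
side 0.198 5 a 0.014 0.037 b -0.034 0.0
tcp px [283.2 143.6] knob px [283.  162.5] grasp pt [283.2 137.8]
knob 59 0.014125294972428686 0.03554152515922173 -0.018837881821770968 0.002946170743034323 0.05123892471771692 0.07431382639347738
flange top -0.013970200258107506 0.013973393181629684 0.5210590759321064
```

```bash
python3 - <<'E'
from h import *
s,p,r=st(); print(p,s['qpos'])
n=np.array([.973,-.229,0]);t=np.array([.229,.973,0]);c=np.array([.625,.2,0])
d=cam('side');P=cloud(d).reshape(-1,3)
a=(P-c)@n;b=(P-c)@t
for lo in np.arange(.14,.30,.008):
    w=(abs(a-.026)<.08)&(abs(b)<.07)&(P[:,2]>lo)&(P[:,2]<=lo+.008)
    if w.any(): print(lo.round(3),w.sum(),'a',a[w].min().round(3),a[w].max().round(3),'b',b[w].min().round(3),b[w].max().round(3))
cv2.imwrite('pics/tip.png',cv2.resize(d['pixels'][60:180,230:340],None,fx=5,fy=5))
E
```

```text
[0.64990972 0.19212555 0.12623902] [ 1.84817130e-01  4.75608571e-01  1.38488000e+00  5.80116112e-05
  1.28232444e+00 -1.15121925e+00]
0.148 4 a 0.025 0.034 b -0.01 -0.007
0.156 14 a 0.015 0.037 b -0.017 -0.006
0.164 21 a 0.015 0.036 b -0.019 -0.006
0.172 18 a 0.015 0.037 b -0.021 -0.007
0.18 23 a 0.015 0.036 b -0.02 -0.005
0.188 8 a 0.014 0.032 b -0.019 -0.001
0.196 21 a 0.014 0.036 b -0.037 0.016
0.204 25 a 0.012 0.036 b -0.043 0.033
0.212 21 a 0.011 0.036 b -0.05 -0.014
0.22 31 a 0.009 0.038 b -0.057 0.048
0.228 39 a 0.009 0.043 b -0.061 0.047
0.236 51 a 0.009 0.042 b -0.068 0.057
0.244 53 a 0.007 0.045 b -0.064 0.009
0.252 56 a 0.007 0.045 b -0.05 0.021
0.26 40 a 0.008 0.034 b -0.047 0.02
0.268 26 a 0.015 0.035 b -0.044 -0.023
0.276 37 a -0.01 0.055 b -0.042 -0.007
0.284 74 a -0.011 0.059 b -0.044 -0.001
0.292 76 a -0.011 0.059 b -0.046 0.001
```

View pics/tip.png

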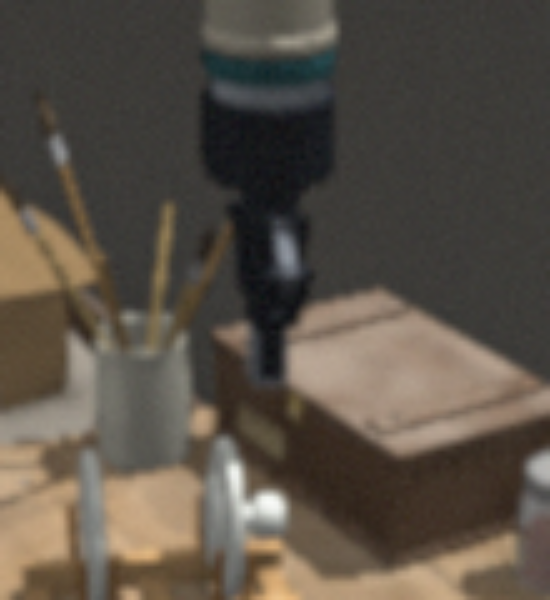

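The whole gripper sits about 24 mm higher in the camera views than the reported TCP (visible tip about z 0.15, reported 0.127), so I'll go 24 mm lower on the retry. The lid's knob is unmoved.

```bash
python3 -m creep '{"delta_pos":[[0,0,0],[0,0,0],[2,0,0],[4,0,0],[6,0,0],[7.5,0,0],[8.5,0,0],[9.3,0,0],[10,0,0],[10,0,0]],"dr":[[0,0,0],[0,0,0],[0,0,0],[0,0,0],[0,0,0],[0,0,0],[0,0,0],[0,0,0],[0,0,0],[0,0,0]]}' 0.06 70
python3 -m creep '{"delta_pos":[[0,0,0],[0,0,0],[0,0,0]],"dr":[[0,0,0],[0,0,0],[0,0,0]]}'
```

```text
clock: 5.85
position: [0.65, 0.1922, 0.0261]
ee_rot: [0.702, 0.083, 0.703, -0.083]
contact_force: [-0.7, -0.4, 0.4]
width: 0.0452
clock: 6.15
position: [0.6509, 0.1923, 0.0276]
ee_rot: [0.703, 0.083, 0.702, -0.083]
contact_force: [0.3, 0.1, -0.4]
width: 0.0449
```

```bash
python3 - <<'E'
from h import *
s,p,r=st(); print(p,s['contact_force'])
n=np.array([.973,-.229,0]);t=np.array([.229,.973,0]);c=np.array([.625,.2,0])
d=cam('side');P=cloud(d).reshape(-1,3);a=(P-c)@n;b=(P-c)@t
g=d['pixels'].reshape(-1,3).max(1)<60
w=g&(a>.012)&(a<.04)&(b>-.05)&(b<0)&(P[:,2]>.03)&(P[:,2]<.16)
for lo in np.arange(.03,.15,.01):
    k=w&(P[:,2]>lo)&(P[:,2]<=lo+.01)
    if k.any(): print(lo.round(3),k.sum(),'b',b[k].min().round(3),b[k].max().round(3),'a',a[k].min().round(3),a[k].max().round(3))
E
```

```text
[0.65086351 0.19232637 0.02757027] [ 0.34464582  0.07319821 -0.43444892]
0.06 6 b -0.039 -0.034 a 0.025 0.031
0.07 14 b -0.04 -0.032 a 0.019 0.031
0.08 14 b -0.042 -0.032 a 0.02 0.034
0.09 7 b -0.042 -0.037 a 0.015 0.033
0.1 10 b -0.04 -0.026 a 0.014 0.031
0.11 9 b -0.048 -0.026 a 0.014 0.035
0.12 7 b -0.034 -0.019 a 0.013 0.019
0.13 5 b -0.032 -0.022 a 0.013 0.019
0.14 10 b -0.036 -0.018 a 0.012 0.019
```

```bash
python3 -m creep '{"delta_pos":[[0,0,0],[0,0,0],[0,0,0],[0,0,0],[0,0,0],[0,0,0],[0,0,0],[0,0,0]],"dr":[[0,0,0],[0,0,0],[0,0,0],[0,0,0],[0,0,0],[0,0,0],[0,0,0],[0,0,0]]}' -1 80
```

```text
clock: 7.0
position: [0.6512, 0.1936, 0.0277]
ee_rot: [0.703, 0.084, 0.702, -0.082]
contact_force: [1.1, 5.7, 4.2]
width: 0.0257
```

The width of 25.7 mm is less than the 29 mm head and there is an upward force, so the grip is too high on the head. I'll open, lower 10 mm and close again.

```bash
python3 -m creep '{"delta_pos":[[0,0,0],[0,0,0],[0,0,0],[0.3,0.1,0],[0.6,0.1,0],[0.9,0.1,0],[1,0.1,0],[1,0.1,0],[1,0.1,0]],"dr":[[0,0,0],[0,0,0],[0,0,0],[0,0,0],[0,0,0],[0,0,0],[0,0,0],[0,0,0],[0,0,0]]}' 0.06 80
python3 -m creep '{"delta_pos":[[0,0,0],[0,0,0],[0,0,0],[0,0,0],[0,0,0],[0,0,0],[0,0,0],[0,0,0]],"dr":[[0,0,0],[0,0,0],[0,0,0],[0,0,0],[0,0,0],[0,0,0],[0,0,0],[0,0,0]]}' -1 80
```

```text
clock: 7.9
position: [0.6507, 0.1932, 0.0168]
ee_rot: [0.702, 0.083, 0.702, -0.083]
contact_force: [0.1, -0.0, -0.2]
width: 0.0451
clock: 8.7
position: [0.6511, 0.1938, 0.0172]
ee_rot: [0.703, 0.083, 0.702, -0.082]
contact_force: [0.6, 4.0, 3.2]
width: 0.0262
```

```bash
python3 -m creep '{"delta_pos":[[-0.5,0,0],[-1,0,0],[-1.5,0,0],[-2,0,0],[-3,0,0],[-4,0,0],[-5,0,0],[-6,0,0],[-7,0,0],[-7,0,0]],"dr":[[0,0,0],[0,0,0],[0,0,0],[0,0,0],[0,0,0],[0,0,0],[0,0,0],[0,0,0],[0,0,0],[0,0,0]]}'
python3 - <<'E'
from h import *
a=cam('side')['pixels'][80:200,210:340];b=cam('top')['pixels'][110:260,100:262]
cv2.imwrite('pics/lift2.png',np.hstack([cv2.resize(a,(390,360)),cv2.resize(b,(389,360))]))
print(st()[0]['contact_force'])
E
```

```text
clock: 9.7
position: [0.652, 0.1935, 0.0892]
ee_rot: [0.704, 0.083, 0.701, -0.082]
contact_force: [0.1, 0.2, -1.8]
width: 0.0261
[-0.17058065 -0.0688563  -2.49474978]
```

View pics/lift2.png

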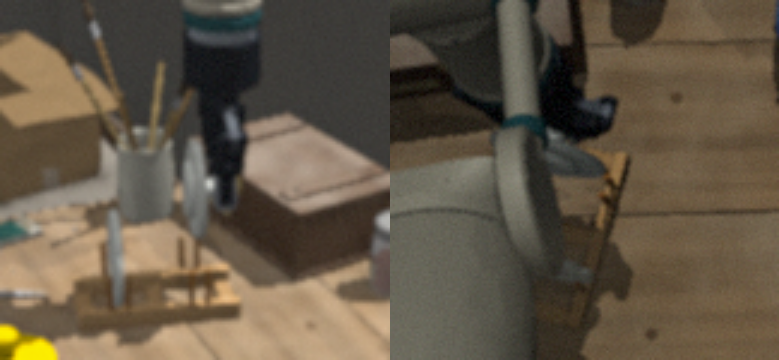

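The lid is out of the rack, held by its knob and still upright: lid at (195,190), bat undisturbed at (113,257). Next I'll raise it and carry it over the bare table.

```bash
python3 -m creep '{"delta_pos":[[-3,0,0],[-6,0,0],[-9,0,0],[-11,0,0],[-12,0,0],[-12,0,0]],"dr":[[0,0,0],[0,0,0],[0,0,0],[0,0,0],[0,0,0],[0,0,0]]}'
python3 - <<'E'
from h import *
to([.58,.01,.21],np.array([[0,0,1],[0,1,0],[-1,0,0]]))
E
```

```text
clock: 10.4
position: [0.6511, 0.1933, 0.2078]
ee_rot: [0.703, 0.083, 0.702, -0.083]
contact_force: [-0.9, 0.1, -2.5]
width: 0.026
delta cm [ -0.24 -19.48  -2.65]
dr [-0.2348  0.0018 -0.0007]
```

```bash
python3 -m creep '{"delta_pos":[[-0.2,-2,-0.3],[-0.2,-5,-0.7],[-0.2,-8,-1.1],[-0.2,-11,-1.5],[-0.2,-14,-1.9],[-0.2,-17,-2.3],[-0.2,-18.7,-2.5],[-0.2,-19.5,-2.6],[-0.2,-19.5,-2.6],[-0.2,-19.5,-2.6]],"dr":[[0,0,0],[-0.03,0,0],[-0.06,0,0],[-0.1,0,0],[-0.14,0,0],[-0.18,0,0],[-0.22,0,0],[-0.235,0,0],[-0.235,0,0],[-0.235,0,0]]}'
python3 - <<'E'
from h import *
b=.2; f=np.array([1,0,0]);dn=np.array([0,0,-1.]);x=np.cos(b)*f+np.sin(b)*dn;y=np.array([0,1,0]);z=np.cross(x,y)
M=np.c_[x,y,z]
to(np.array([.57,.01,.20])+.045*x,M); print(st()[0]['qpos'])
E
```

```text
clock: 11.4
position: [0.5798, 0.01, 0.2082]
ee_rot: [0.707, 0.001, 0.707, 0.0]
contact_force: [0.3, 0.3, -2.4]
width: 0.0261
delta cm [ 1.71 -0.    3.43]
dr [-1.0000e-03 -1.3717e+00 -5.0000e-04]
[-1.03241635e-01  2.81300027e-01  1.48576982e+00  8.59065099e-04
  1.37549630e+00 -1.67372098e+00]
```

```bash
python3 -m creep '{"delta_pos":[[0,0,0],[0,0,0.5],[0,0,1],[0,0,1.5],[0.2,0,2],[0.5,0,2.5],[0.8,0,3],[1.1,0,3.2],[1.4,0,3.4],[1.7,0,3.4]],"dr":[[0,-0.1,0],[0,-0.24,0],[0,-0.38,0],[0,-0.52,0],[0,-0.66,0],[0,-0.8,0],[0,-0.94,0],[0,-1.08,0],[0,-1.22,0],[0,-1.37,0]]}'
python3 -m creep '{"delta_pos":[[0,0,0],[0,0,0],[0,0,0]],"dr":[[0,0,0],[0,0,0],[0,0,0]]}'
python3 - <<'E'
from h import *
b=.2; f=np.array([1,0,0]);dn=np.array([0,0,-1.]);x=np.cos(b)*f+np.sin(b)*dn;y=np.array([0,1,0]);z=np.cross(x,y)
to(np.array([.57,.01,.20])+.045*x,np.c_[x,y,z]); print(np.round(st()[0]['qpos'],3))
b=cam('top');a=cam('side')
for N,d in(('top',b),('side',a)):
    P=cloud(d);np.savez(N+'1.npz',P=P,img=d['pixels'])
    hs=cv2.cvtColor(d['pixels'],cv2.COLOR_BGR2HSV)
    m=(hs[...,1]<70)&(hs[...,2]>80)&(P[...,2]>.1)&(P[...,2]<.3)&(abs(P[...,1]-.01)<.09)&(P[...,0]>.48)&(P[...,0]<.66)
    q=P[m];print(N,len(q),q.min(0),q.max(0),np.median(q,0))
cv2.imwrite('pics/rot.png',np.hstack([a['pixels'][60:300,200:400],b['pixels'][60:300,180:420]]))
E
```

```text
clock: 12.4
position: [0.6054, 0.0228, 0.2622]
ee_rot: [0.953, 0.005, 0.302, -0.011]
contact_force: [-0.2, -0.2, -1.5]
width: 0.026
clock: 12.7
position: [0.6072, 0.0204, 0.2638]
ee_rot: [0.953, 0.002, 0.301, -0.012]
contact_force: [0.4, -0.1, -2.5]
width: 0.0263
delta cm [ 4.76 -0.99 -5.54]
dr [-0.0058 -0.4122  0.0241]
[-0.142 -0.071  2.204  1.064  0.108 -2.704]
top 460 [ 0.52527359 -0.02606499  0.24106927] [0.59585846 0.06961156 0.29990601] [0.57160221 0.02144812 0.28387484]
side 333 [ 0.5143398  -0.03144494  0.24202357] [0.5939106  0.05253701 0.29866697] [ 0.54769023 -0.00065831  0.27642334]
```

View pics/rot.png

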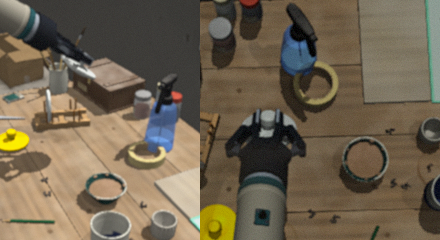

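The tool has stopped at about 0.61 rad below level: joint 5 is at 0.11 and joint 6 at -2.70, both at their limits. The lid, at (85,68) in the left half and (268,120) in the right, is still held with its knob up and back. To get past the straight wrist I'll roll the tool one full turn about its own axis, which brings joint 4 to about π and joint 6 to about +1.5. First I back the commanded pitch off.

```bash
python3 -m creep '{"delta_pos":[[0,0,0],[0,0,0],[0,0,0],[0,0,0],[0,0,0],[0,0,0]],"dr":[[0,0.2,0],[0,0.4,0],[0,0.55,0],[0,0.55,0],[0,0.55,0],[0,0.55,0]]}'; python3 -c "
from h import *
s,p,r=st();print(np.round(s['qpos'],3));print(r.as_matrix().round(3))"
```

```text
clock: 13.4
position: [0.6096, 0.0187, 0.2667]
ee_rot: [0.836, 0.005, 0.548, -0.013]
contact_force: [0.4, 1.6, -1.1]
width: 0.0262
[-0.098  0.074  1.686  0.027  0.973 -1.653]
[[ 0.398  0.027  0.917]
 [-0.017  1.    -0.022]
 [-0.917 -0.006  0.398]]
```

```bash
for i in 1 2; do :; done
python3 -m creep '{"delta_pos":[[0,0,0],[0,0,0],[0,0,0],[0,0,0],[0,0,0],[0,0,0],[0,0,0],[0,0,0],[0,0,0],[0,0,0]],"dr":[[0.15,0,0],[0.3,0,0],[0.45,0,0],[0.6,0,0],[0.75,0,0],[0.9,0,0],[1.05,0,0],[1.2,0,0],[1.35,0,0],[1.5,0,0]]}'
python3 -m creep '{"delta_pos":[[0,0,0],[0,0,0],[0,0,0],[0,0,0],[0,0,0],[0,0,0],[0,0,0],[0,0,0],[0,0,0],[0,0,0]],"dr":[[0.15,0,0],[0.3,0,0],[0.45,0,0],[0.6,0,0],[0.75,0,0],[0.9,0,0],[1.05,0,0],[1.2,0,0],[1.35,0,0],[1.5,0,0]]}'
python3 -m creep '{"delta_pos":[[0,0,0],[0,0,0],[0,0,0],[0,0,0],[0,0,0],[0,0,0]],"dr":[[0.14,0.1,0],[0.14,0.2,0],[0.14,0.3,0],[0.14,0.4,0],[0.14,0.45,0],[0.14,0.45,0]]}'
python3 -c "
from h import *
s,p,r=st();print(np.round(s['qpos'],3));print(r.as_matrix().round(3))"
```

```text
clock: 14.4
position: [0.6071, 0.0197, 0.2635]
ee_rot: [0.606, 0.575, 0.393, -0.384]
contact_force: [-0.3, 0.6, -1.8]
width: 0.0261
clock: 15.4
position: [0.6071, 0.0197, 0.2635]
ee_rot: [0.051, 0.834, 0.025, -0.549]
contact_force: [-0.9, 0.3, -2.1]
width: 0.0261
clock: 16.0
position: [0.6042, 0.0203, 0.2607]
ee_rot: [-0.013, 0.936, 0.0, -0.352]
contact_force: [-0.6, 0.8, -3.1]
width: 0.0259
[-0.173 -0.072  2.117  0.512  0.288  0.986]
[[ 0.753 -0.008 -0.658]
 [ 0.01  -1.     0.024]
 [-0.658 -0.024 -0.753]]
```

```bash

python3 -m creep '{"delta_pos":[[0,0,0],[0,0,0],[0,0,0],[0,0,0],[0,0,0],[0,0,0],[0,0,0],[0,0,0],[0,0,0],[0,0,0]],"dr":[[0.15,0,0],[0.3,0,0],[0.45,0,0],[0.6,0,0],[0.75,0,0],[0.9,0,0],[1.05,0,0],[1.2,0,0],[1.35,0,0],[1.5,0,0]]}'
python3 -c "
from h import *
s,p,r=st();print(np.round(s['qpos'],3));print(r.as_matrix().round(3))"
```

```text
clock: 17.0
position: [0.6084, 0.0199, 0.2651]
ee_rot: [-0.649, 0.676, -0.238, -0.255]
contact_force: [-0.3, -0.9, -1.6]
width: 0.0258
[-0.172 -0.071  2.109  0.507  0.289  2.496]
[[ 0.757 -0.653 -0.035]
 [ 0.009 -0.044  0.999]
 [-0.654 -0.756 -0.027]]
```

```bash
cat >> h.py <<'E'
def fk(q): return R.from_euler('ZYXYX',[q[0],q[1]+q[2]-np.pi/2,q[3],q[4],q[5]+np.pi/2])
E
python3 - <<'E'
from h import *
s,p,r=st();q=np.array(s['qpos']); print('model err',(r.inv()*fk(q)).magnitude())
for u in np.linspace(0,1,11)[1:]:
    w=q.copy(); w[3]+=(np.pi-q[3])*u; w[5]+=(1.57-q[5])*u
    t=fk(w); print(np.round(w[3:],2),(r.inv()*t).as_rotvec().round(3),'dpos',((t.as_matrix()[:,0]-r.as_matrix()[:,0])*.2).round(3))
E
```

```text
Traceback (most recent call last):
  File "h.py", line 15, in fk
    def fk(q): return R.from_euler('ZYXYX',[q[0],q[1]+q[2]-np.pi/2,q[3],q[4],q[5]+np.pi/2])
                      ~~~~~~~~~~~~^^^^^^^^^^^^^^^^^^^^^^^^^^^^^^^^^^^^^^^^^^^^^^^^^^^^^^^^^
  File "scipy/spatial/transform/_rotation.pyx", line 1413, in scipy.spatial.transform._rotation.Rotation.from_euler
ValueError: Expected axis specification to be a non-empty string of upto 3 characters, got ZYXYX
```

```bash
sed -i '$d' h.py; cat >> h.py <<'E'
def fk(q): return R.from_euler('ZYX',[q[0],q[1]+q[2]-np.pi/2,q[3]])*R.from_euler('YX',[q[4],q[5]+np.pi/2])
E
python3 - <<'E'
from h import *
s,p,r=st();q=np.array(s['qpos']); print('model err',(r.inv()*fk(q)).magnitude())
for u in np.linspace(0,1,16)[1:]:
    w=q.copy(); w[3]+=(np.pi-q[3])*u; w[5]+=(1.57-q[5])*u
    t=fk(w); print(np.round(w[3:],2),(r.inv()*t).as_rotvec().round(3),'dpos cm',(r.inv().apply(t.as_matrix()[:,0]-r.as_matrix()[:,0])*20).round(1))
E
```

```text
model err 2.1898779786837934e-16
[0.68 0.29 2.43] [ 0.107 -0.039 -0.031] dpos cm [-0.  -0.7  0.7]
[0.86 0.29 2.37] [ 0.213 -0.076 -0.065] dpos cm [-0.1 -1.4  1.4]
[1.03 0.29 2.31] [ 0.32 -0.11 -0.1 ] dpos cm [-0.2 -2.3  1.8]
[1.21 0.29 2.25] [ 0.427 -0.142 -0.138] dpos cm [-0.4 -3.2  2.2]
[1.38 0.29 2.19] [ 0.535 -0.171 -0.176] dpos cm [-0.6 -4.2  2.3]
[1.56 0.29 2.13] [ 0.643 -0.197 -0.216] dpos cm [-0.8 -5.2  2.3]
[1.74 0.29 2.06] [ 0.751 -0.22  -0.257] dpos cm [-1.1 -6.1  2.1]
[1.91 0.29 2.  ] [ 0.86  -0.24  -0.297] dpos cm [-1.4 -7.   1.7]
[2.09 0.29 1.94] [ 0.969 -0.256 -0.338] dpos cm [-1.6 -7.8  1.2]
[2.26 0.29 1.88] [ 1.079 -0.269 -0.379] dpos cm [-1.9 -8.5  0.6]
[2.44 0.29 1.82] [ 1.19  -0.278 -0.419] dpos cm [-2.2 -9.1 -0.2]
[2.61 0.29 1.76] [ 1.301 -0.284 -0.458] dpos cm [-2.5 -9.5 -1.1]
[2.79 0.29 1.69] [ 1.413 -0.286 -0.495] dpos cm [-2.7 -9.8 -2. ]
[2.97 0.29 1.63] [ 1.526 -0.285 -0.53 ] dpos cm [-2.9 -9.9 -3. ]
[3.14 0.29 1.57] [ 1.639 -0.281 -0.563] dpos cm [-3.  -9.8 -4. ]
```

```bash

python3 -m creep '{"delta_pos":[[0,-0.7,0.7],[-0.1,-1.4,1.4],[-0.2,-2.3,1.8],[-0.4,-3.2,2.2],[-0.6,-4.2,2.3],[-0.8,-5.2,2.3],[-1.1,-6.1,2.1],[-1.4,-7,1.7],[-1.6,-7.8,1.2],[-1.9,-8.5,0.6]],"dr":[[0.107,-0.039,-0.031],[0.213,-0.076,-0.065],[0.32,-0.11,-0.1],[0.427,-0.142,-0.138],[0.535,-0.171,-0.176],[0.643,-0.197,-0.216],[0.751,-0.22,-0.257],[0.86,-0.24,-0.297],[0.969,-0.256,-0.338],[1.079,-0.269,-0.379]]}'
python3 - <<'E'
from h import *
s,p,r=st();q=np.array(s['qpos']); print(q.round(3),r.as_matrix().round(2))
for u in np.linspace(0,1,9)[1:]:
    w=q.copy(); w[3]+=(np.pi-q[3])*u; w[5]+=(1.57-q[5])*u
    t=fk(w); print(np.round(w[3:],2),(r.inv()*t).as_rotvec().round(3),'dpos cm',(r.inv().apply(t.as_matrix()[:,0]-r.as_matrix()[:,0])*20).round(1))
E
```

```text
clock: 18.0
position: [0.6495, 0.0293, 0.3417]
ee_rot: [0.96, -0.243, 0.124, 0.061]
contact_force: [-0.3, 0.6, -1.0]
width: 0.0262
[-0.232 -0.028  2.306  2.532  0.505  1.552] [[ 0.96 -0.18  0.21]
 [ 0.06  0.87  0.48]
 [-0.27 -0.45  0.85]]
[2.61 0.5  1.55] [ 0.069  0.001 -0.037] dpos cm [-0.  -0.7 -0. ]
[2.68 0.5  1.56] [ 0.138  0.001 -0.074] dpos cm [-0.1 -1.5 -0.1]
[2.76 0.5  1.56] [ 0.207  0.002 -0.111] dpos cm [-0.1 -2.2 -0.3]
[2.84 0.5  1.56] [ 0.276  0.002 -0.148] dpos cm [-0.2 -2.9 -0.4]
[2.91 0.5  1.56] [ 0.345  0.002 -0.184] dpos cm [-0.3 -3.6 -0.7]
[2.99 0.5  1.57] [ 0.414  0.003 -0.221] dpos cm [-0.5 -4.3 -1. ]
[3.07 0.5  1.57] [ 0.483  0.003 -0.258] dpos cm [-0.7 -4.9 -1.3]
[3.14 0.5  1.57] [ 0.552  0.003 -0.295] dpos cm [-0.8 -5.5 -1.6]
```

```bash
cat >> h.py <<'E'
def tilt(b,yaw=0):
    f=np.array([np.cos(yaw),np.sin(yaw),0]);x=np.cos(b)*f+np.sin(b)*np.array([0,0,-1.]);y=np.array([-np.sin(yaw),np.cos(yaw),0]);return np.c_[x,y,np.cross(x,y)]
E
python3 -c "
from h import *
M=tilt(.2);to(np.array([.57,.01,.2])+.045*M[:,0],M)"
```

```text
delta cm [  0.52   5.75 -14.49]
dr [ 0.5013 -0.0553 -0.0738]
```

```bash
python3 -m creep '{"delta_pos":[[0,0.5,-1.5],[0,1,-3],[0,2,-5],[0.1,3,-7],[0.2,4,-9],[0.3,5,-11],[0.4,5.5,-13],[0.5,5.7,-14.5],[0.5,5.7,-14.5],[0.5,5.7,-14.5]],"dr":[[0.1,-0.01,-0.01],[0.2,-0.02,-0.03],[0.3,-0.03,-0.04],[0.4,-0.04,-0.06],[0.5,-0.055,-0.074],[0.5,-0.055,-0.074],[0.5,-0.055,-0.074],[0.5,-0.055,-0.074],[0.5,-0.055,-0.074],[0.5,-0.055,-0.074]]}'
python3 - <<'E'
from h import *
print(np.round(st()[0]['qpos'],3))
M=tilt(.2);to(np.array([.57,.01,.2])+.045*M[:,0],M)
b=cam('top');a=cam('side')
s,p,r=st();print('reported knob',p-.045*r.as_matrix()[:,0])
for N,d in(('top',b),('side',a)):
    P=cloud(d); hs=cv2.cvtColor(d['pixels'],cv2.COLOR_BGR2HSV)
    m=(hs[...,1]<70)&(hs[...,2]>80)&(P[...,2]>.1)&(P[...,2]<.26)&(abs(P[...,1]-.01)<.07)&(P[...,0]>.5)&(P[...,0]<.64)
    q=P[m]
    q=q[abs(q[:,2]-np.median(q[:,2]))<.06]
    print(N,len(q),np.percentile(q,[1,50,99],axis=0).round(3).tolist())
    # dominant plane (flange face)
    rg=np.random.default_rng(0);best=None
    for _ in range(500):
        t=q[rg.choice(len(q),3,False)];nn=np.cross(t[1]-t[0],t[2]-t[0]);nn/=np.linalg.norm(nn)+1e-12
        i=abs((q-t[0])@nn)<.002
        if best is None or i.sum()>best.sum():best=i
    w=q[best];nn=np.linalg.svd(w-w.mean(0))[2][2];nn*=np.sign(nn[2]);print(' plane',best.sum(),nn.round(3),w.mean(0).round(3),w.min(0).round(3),w.max(0).round(3))
cv2.imwrite('pics/rot2.png',np.hstack([cv2.resize(a['pixels'][60:220,200:360],(400,400)),cv2.resize(b['pixels'][60:220,180:340],(400,400))]))
E
```

```text
clock: 19.0
position: [0.6164, 0.0099, 0.1915]
ee_rot: [0.995, -0.002, 0.101, 0.002]
contact_force: [-0.4, -0.0, -1.4]
width: 0.0259
[-0.265  0.506  2.691  2.876  1.421  1.553]
delta cm [-0.22  0.01 -0.09]
dr [ 0.0039 -0.0025 -0.0027]
reported knob [0.57162206 0.01006065 0.20215747]
top 1224 [[0.517, -0.038, 0.165], [0.575, 0.01, 0.179], [0.614, 0.057, 0.222]]
 plane 646 [ 0.234 -0.039  0.971] [0.577 0.009 0.176] [ 0.525 -0.038  0.165] [0.616 0.059 0.19 ]
side 404 [[0.521, -0.04, 0.167], [0.57, -0.012, 0.18], [0.612, 0.063, 0.223]]
 plane 196 [ 0.268 -0.096  0.959] [ 0.578 -0.016  0.176] [ 0.535 -0.043  0.166] [0.613 0.024 0.186]
```

View pics/rot2.png

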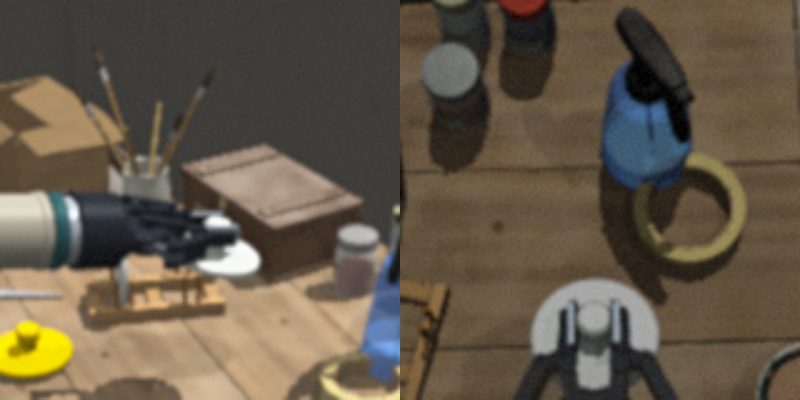

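The lid hangs knob up, tilted about 0.24 rad with its far edge low: lid at (228,255) in the left half, knob at (595,320) in the right. The table below is bare. Lowering.

```bash
python3 -m creep '{"delta_pos":[[0.4,0,-1.5],[0.8,0,-3],[1.2,0,-4.5],[1.6,0,-6],[2,0,-7.5],[2.5,0,-9],[3,0,-10.5],[3.4,0,-11.5],[3.7,0,-12.5],[3.7,0,-12.5]],"dr":[[0,0,0],[0,0,0],[0,0,0],[0,0,0],[0,0,0],[0,0,0],[0,0,0],[0,0,0],[0,0,0],[0,0,0]]}'
python3 - <<'E'
from h import *
s,p,r=st();print(np.round(s['qpos'],3),p,r.as_matrix()[:,0].round(3))
for N in('top','side'):
    d=cam(N);P=cloud(d); hs=cv2.cvtColor(d['pixels'],cv2.COLOR_BGR2HSV)
    m=(hs[...,1]<70)&(hs[...,2]>80)&(P[...,2]>.02)&(P[...,2]<.1)&(abs(P[...,1]-.01)<.07)&(P[...,0]>.5)&(P[...,0]<.67)
    q=P[m];print(N,len(q),np.percentile(q,[1,50,99],axis=0).round(3).tolist())
    rg=np.random.default_rng(0);best=None
    for _ in range(500):
        t=q[rg.choice(len(q),3,False)];nn=np.cross(t[1]-t[0],t[2]-t[0]);nn/=np.linalg.norm(nn)+1e-12
        i=abs((q-t[0])@nn)<.002
        if best is None or i.sum()>best.sum():best=i
    w=q[best];nn=np.linalg.svd(w-w.mean(0))[2][2];nn*=np.sign(nn[2]);print(' plane',best.sum(),nn.round(3),w.mean(0).round(3),w.min(0).round(3),w.max(0).round(3))
E
```

```text
clock: 20.1
position: [0.6514, 0.0103, 0.0618]
ee_rot: [0.995, -0.002, 0.104, 0.001]
contact_force: [0.2, 0.0, -2.4]
width: 0.026
[-0.225  1.027  2.691  2.905  1.925  1.435] [0.6514071  0.01031737 0.06178233] [ 0.979  0.001 -0.206]
top 46 [[0.523, 0.042, 0.049], [0.582, 0.055, 0.087], [0.597, 0.063, 0.096]]
 plane 35 [0.525 0.021 0.851] [0.556 0.055 0.075] [0.523 0.043 0.05 ] [0.597 0.064 0.096]
side 382 [[0.525, -0.042, 0.036], [0.605, -0.012, 0.051], [0.647, 0.066, 0.096]]
 plane 170 [ 0.248 -0.061  0.967] [ 0.613 -0.016  0.046] [ 0.568 -0.041  0.036] [0.65  0.028 0.056]
```

```bash
python3 -m creep '{"delta_pos":[[0.3,0.2,-0.5],[0.6,0.4,-1],[0.8,0.6,-1.4],[1,0.8,-1.8],[1.2,1,-2],[1.2,1,-2]],"dr":[[0,0,0],[0,0,0],[0,0,0],[0,0,0],[0,0,0],[0,0,0]]}'
cat > pl.py <<'E'
from h import *
s,p,r=st();print(np.round(s['qpos'],3),p,r.as_matrix()[:,0].round(3),np.round(s['contact_force'],1))
d=cam('side');P=cloud(d); hs=cv2.cvtColor(d['pixels'],cv2.COLOR_BGR2HSV)
m=(hs[...,1]<70)&(hs[...,2]>80)&(P[...,2]>.006)&(P[...,2]<.07)&(abs(P[...,1]-.01)<.07)&(P[...,0]>.5)&(P[...,0]<.69)
q=P[m];print(len(q),np.percentile(q,[1,50,99],axis=0).round(3).tolist())
rg=np.random.default_rng(0);best=None
for _ in range(500):
    t=q[rg.choice(len(q),3,False)];nn=np.cross(t[1]-t[0],t[2]-t[0]);nn/=np.linalg.norm(nn)+1e-12
    i=abs((q-t[0])@nn)<.002
    if best is None or i.sum()>best.sum():best=i
w=q[best];nn=np.linalg.svd(w-w.mean(0))[2][2];nn*=np.sign(nn[2]);print(' plane',best.sum(),nn.round(3),w.mean(0).round(3),w.min(0).round(3),w.max(0).round(3))
E
python3 pl.py
```

```text
clock: 20.8
position: [0.6581, 0.0204, 0.0398]
ee_rot: [0.995, -0.003, 0.104, 0.001]
contact_force: [1.2, 0.1, -2.0]
width: 0.0263
[-0.182  1.082  2.666  2.948  1.958  1.453] [0.65808353 0.02038779 0.0397777 ] [ 0.978  0.001 -0.207] [ 1.2  0.1 -2. ]
356 [[0.536, -0.029, 0.014], [0.613, -0.001, 0.028], [0.654, 0.043, 0.069]]
 plane 172 [ 0.272 -0.081  0.959] [ 0.621 -0.006  0.022] [ 0.577 -0.031  0.013] [0.658 0.034 0.033]
```

```bash
python3 -m creep '{"delta_pos":[[0,0,-0.2],[0,0,-0.3],[0.1,0,-0.4],[0.1,0,-0.5],[0.1,0,-0.5]],"dr":[[0,0,0],[0,0,0],[0,0,0],[0,0,0],[0,0,0]]}'
```

```text
clock: 21.35
position: [0.6579, 0.0196, 0.035]
ee_rot: [0.995, -0.003, 0.104, 0.0]
contact_force: [-0.2, 0.0, -2.1]
width: 0.0261
```

```bash
python3 -m creep '{"delta_pos":[[0,0,-0.15],[0,0,-0.3],[0,0,-0.4],[0,0,-0.4]],"dr":[[0,0,0],[0,0,0],[0,0,0],[0,0,0]]}'; python3 pl.py
```

```text
clock: 21.75
position: [0.6573, 0.0197, 0.0336]
ee_rot: [0.995, -0.003, 0.101, 0.0]
contact_force: [-2.9, 0.1, 4.9]
width: 0.0259
[-0.184  1.115  2.668  2.943  1.998  1.445] [0.65733232 0.01973443 0.03361972] [ 0.979  0.    -0.202] [-2.9  0.1  4.9]
368 [[0.531, -0.032, 0.008], [0.611, -0.003, 0.022], [0.654, 0.048, 0.064]]
 plane 165 [ 0.245 -0.065  0.967] [ 0.619 -0.007  0.016] [ 0.573 -0.032  0.008] [0.657 0.036 0.027]
```

Contact (about +7 N). Releasing with a partial opening.

```bash
python3 -m creep '{"delta_pos":[[0,0,0],[0,0,0],[0,0,0],[0,0,0],[0,0,0],[0,0,0],[0,0,0]],"dr":[[0,0,0],[0,0,0],[0,0,0],[0,0,0],[0,0,0],[0,0,0],[0,0,0]]}' 0.3 80; python3 pl.py
```

```text
clock: 22.5
position: [0.6571, 0.0198, 0.0312]
ee_rot: [0.995, -0.003, 0.104, 0.0]
contact_force: [-0.3, -0.4, -0.2]
width: 0.0553
[-0.184  1.116  2.668  2.944  1.993  1.445] [0.65705942 0.01976412 0.03122732] [ 0.978  0.    -0.207] [-0.3 -0.4 -0.2]
414 [[0.527, -0.042, 0.008], [0.604, -0.01, 0.016], [0.651, 0.06, 0.067]]
 plane 152 [ 0.014 -0.008  1.   ] [ 0.615 -0.004  0.014] [ 0.568 -0.03   0.012] [0.652 0.065 0.017]
```

The lid now lies flat, knob up and released (plane normal [0.01, -0.01, 1.0], flange top at z about 0.014). I'll lift the fingers off straight up, then flip the wrist back to tool down, where the roll is free.

```bash
python3 -m creep '{"delta_pos":[[0,0,1],[0,0,3],[0.1,0,5],[0.3,0,8],[0.6,0,11],[1,0,14],[1.5,0,17],[2,0,20],[2,0,20],[2,0,20]],"dr":[[0,0,0],[0,0,0],[0,0,0],[0,0,0],[0,0,0],[0,0,0],[0,0,0],[0,0,0],[0,0,0],[0,0,0]]}'
cat > way.py <<'E'
import sys
from h import *
s,p,r=st();q=np.array(s['qpos']);print(q.round(3),p)
j4,j5,j6,n=map(float,sys.argv[1:5])
for u in np.linspace(0,1,int(n)+1)[1:]:
    w=q.copy(); w[3:]+=(np.array([j4,j5,j6])-w[3:])*u
    t=fk(w); print(np.round(w[3:],2),(r.inv()*t).as_rotvec().round(2),'dpos cm',(r.inv().apply(t.as_matrix()[:,0]-r.as_matrix()[:,0])*20).round(1))
E
python3 way.py 2.9 .3 1.45 10
```

```text
clock: 23.55
position: [0.7176, 0.021, 0.224]
ee_rot: [0.995, -0.003, 0.103, 0.0]
contact_force: [-0.1, 0.3, -0.3]
width: 0.0555
[-0.147  0.385  2.4    2.972  1.012  1.625] [0.71758125 0.02103521 0.22398546]
[2.96 0.94 1.61] [-0.02  0.07  0.  ] dpos cm [-0.1  0.  -1.4]
[2.96 0.87 1.59] [-0.04  0.14  0.01] dpos cm [-0.2  0.1 -2.8]
[2.95 0.8  1.57] [-0.07  0.21  0.01] dpos cm [-0.5  0.1 -4.2]
[2.94 0.73 1.56] [-0.09  0.29  0.02] dpos cm [-0.8  0.1 -5.6]
[2.94 0.66 1.54] [-0.11  0.36  0.02] dpos cm [-1.3  0.1 -7. ]
[2.93 0.58 1.52] [-0.13  0.43  0.03] dpos cm [-1.8  0.  -8.3]
[2.92 0.51 1.5 ] [-0.16  0.5   0.04] dpos cm [-2.4 -0.  -9.6]
[2.91 0.44 1.49] [-0.18  0.57  0.05] dpos cm [ -3.2  -0.1 -10.8]
[2.91 0.37 1.47] [-0.2   0.64  0.06] dpos cm [ -4.   -0.2 -12. ]
[2.9  0.3  1.45] [-0.23  0.71  0.07] dpos cm [ -4.9  -0.3 -13.1]
```

```bash
python3 -m creep '{"delta_pos":[[-1,0,0],[-2,0,0],[-3,0,0],[-4,0,0],[-5,0,0],[-6,0,0],[-7,0,0],[-7,0,0],[-7,0,0],[-7,0,0]],"dr":[[-0.02,0.07,0],[-0.04,0.14,0.01],[-0.07,0.21,0.01],[-0.09,0.29,0.02],[-0.11,0.36,0.02],[-0.13,0.43,0.03],[-0.15,0.48,0.04],[-0.15,0.48,0.04],[-0.15,0.48,0.04],[-0.15,0.48,0.04]]}'
python3 way.py 0.3 .4 1.45 18
```

```text
clock: 24.55
position: [0.6479, 0.0223, 0.2125]
ee_rot: [0.943, -0.076, 0.322, 0.025]
contact_force: [0.9, 0.2, -0.7]
width: 0.0556
[-0.138  0.068  2.186  1.763  0.108  2.703] [0.64788246 0.02232757 0.21249963]
[1.68 0.12 2.63] [-0.15  0.    0.02] dpos cm [-0.   0.4 -0. ]
[1.6  0.14 2.56] [-0.3   0.    0.04] dpos cm [-0.   0.7 -0.2]
[1.52 0.16 2.49] [-0.45  0.    0.06] dpos cm [-0.   1.1 -0.3]
[1.44 0.17 2.42] [-0.6   0.    0.08] dpos cm [-0.1  1.5 -0.5]
[1.36 0.19 2.36] [-0.75  0.    0.1 ] dpos cm [-0.1  1.8 -0.8]
[1.28 0.21 2.29] [-0.9   0.    0.12] dpos cm [-0.1  2.1 -1.1]
[1.19 0.22 2.22] [-1.05  0.    0.15] dpos cm [-0.2  2.4 -1.5]
[1.11 0.24 2.15] [-1.2   0.    0.18] dpos cm [-0.3  2.7 -1.9]
[1.03 0.25 2.08] [-1.34  0.    0.2 ] dpos cm [-0.4  2.9 -2.3]
[0.95 0.27 2.01] [-1.49 -0.    0.23] dpos cm [-0.4  3.1 -2.8]
[0.87 0.29 1.94] [-1.64 -0.    0.26] dpos cm [-0.5  3.2 -3.4]
[0.79 0.3  1.87] [-1.79 -0.01  0.3 ] dpos cm [-0.7  3.2 -3.9]
[0.71 0.32 1.8 ] [-1.93 -0.01  0.33] dpos cm [-0.8  3.2 -4.5]
[0.63 0.34 1.73] [-2.08 -0.01  0.37] dpos cm [-0.9  3.2 -5.1]
[0.54 0.35 1.66] [-2.22 -0.02  0.41] dpos cm [-1.1  3.  -5.7]
[0.46 0.37 1.59] [-2.36 -0.02  0.45] dpos cm [-1.2  2.8 -6.3]
[0.38 0.38 1.52] [-2.51 -0.03  0.5 ] dpos cm [-1.4  2.6 -6.9]
[0.3  0.4  1.45] [-2.65 -0.04  0.55] dpos cm [-1.6  2.2 -7.5]
```

```bash
python3 -m creep '{"delta_pos":[[0,0,0],[0,0,0],[0,0,0],[0,0,0],[0,0,0],[0,0,0],[0,0,0],[0,0,0],[0,0,0],[0,0,0]],"dr":[[-0.15,0,0.02],[-0.3,0,0.04],[-0.45,0,0.06],[-0.6,0,0.08],[-0.75,0,0.1],[-0.9,0,0.12],[-1.05,0,0.15],[-1.2,0,0.18],[-1.34,0,0.2],[-1.49,0,0.23]]}'
python3 - <<'E'
from h import *
s,p,r=st();print(np.round(s['qpos'],3))
# candidates: tool down, various yaw
for yaw in np.arange(-3,3.2,.4):
    y=np.array([np.cos(yaw),np.sin(yaw),0]);x=np.array([0,0,-1.]);M=np.c_[x,y,np.cross(x,y)]
    dr=(r.inv()*R.from_matrix(M)).as_rotvec(); print(yaw.round(2),dr.round(3),np.linalg.norm(dr).round(2))
E
```

```text
clock: 25.55
position: [0.6478, 0.0225, 0.2129]
ee_rot: [-0.635, 0.658, -0.226, -0.334]
contact_force: [0.1, 0.4, 0.1]
width: 0.0553
[-0.252  0.074  2.032  0.754  0.438  2.154]
-3.0 [-0.001  0.033  0.755] 0.76
-2.6 [-0.381 -0.118  0.752] 0.85
-2.2 [-0.761 -0.271  0.727] 1.09
-1.8 [-1.14  -0.423  0.681] 1.39
-1.4 [-1.517 -0.576  0.611] 1.73
-1.0 [-1.89  -0.729  0.514] 2.09
-0.6 [-2.259 -0.881  0.388] 2.46
-0.2 [-2.62  -1.032  0.225] 2.83
0.2 [ 2.868  1.14  -0.017] 3.09
0.6 [2.514 1.008 0.189] 2.72
1.0 [2.15  0.87  0.353] 2.35
1.4 [1.78  0.729 0.483] 1.98
1.8 [1.406 0.585 0.585] 1.63
2.2 [1.028 0.438 0.661] 1.3
2.6 [0.649 0.29  0.714] 1.01
3.0 [0.269 0.14  0.746] 0.8
```

```bash
python3 -m creep '{"delta_pos":[[0,0,0],[0,0,0],[0,0,0],[0,0,0],[0,0,0],[0,0,0],[0,0,0],[0,0,0],[0,0,0],[0,0,0]],"dr":[[-0.11,-0.04,0.07],[-0.23,-0.08,0.14],[-0.34,-0.13,0.2],[-0.46,-0.17,0.27],[-0.57,-0.21,0.34],[-0.68,-0.25,0.41],[-0.8,-0.3,0.48],[-0.91,-0.34,0.54],[-1.03,-0.38,0.61],[-1.14,-0.42,0.68]]}'
python3 - <<'E'
from h import *
s,p,r=st();print(np.round(s['qpos'],3),p)
yaw=-1.8;y=np.array([np.cos(yaw),np.sin(yaw),0]);x=np.array([0,0,-1.]);M=np.c_[x,y,np.cross(x,y)]
to([.605,.02,.2],M)
for N in('top','side'):
    d=cam(N);P=cloud(d); hs=cv2.cvtColor(d['pixels'],cv2.COLOR_BGR2HSV)
    m=(hs[...,1]<70)&(hs[...,2]>80)&(P[...,2]>.006)&(P[...,2]<.07)&(abs(P[...,1]-.01)<.09)&(P[...,0]>.5)&(P[...,0]<.69)
    q=P[m]; 
    if len(q)<20: print(N,len(q)); continue
    f=q[(q[:,2]>.008)&(q[:,2]<.02)]; k=q[(q[:,2]>.028)]
    c,rr=cv2.minEnclosingCircle(f[:,:2].astype(np.float32)); print(N,len(f),'flange',np.round(c,4),round(rr,4),np.median(f[:,2]))
    if len(k)>5:
        c,rr=cv2.minEnclosingCircle(k[:,:2].astype(np.float32)); print('  knob',len(k),np.round(c,4),round(rr,4),k[:,2].max())
E
```

```text
clock: 26.55
position: [0.6483, 0.0221, 0.2137]
ee_rot: [-0.081, 0.703, -0.082, -0.702]
contact_force: [-0.2, -0.0, 0.3]
width: 0.0558
[-7.300e-02  3.830e-01  1.319e+00 -1.000e-03  1.439e+00  1.730e+00] [0.64829745 0.02208774 0.21371495]
delta cm [1.37 1.19 4.17]
dr [-0.0021 -0.0009 -0.0008]
top 360 flange [0.6058 0.0211] 0.0504 0.014287088707626915
side 503 flange [0.6042 0.0187] 0.0513 0.014018869667122076
  knob 85 [0.6056 0.0163] 0.0156 0.048327423197826264
```

```bash
python3 -m creep '{"delta_pos":[[1,0.6,2],[3,1.2,4.2],[6,1.2,4.2],[9,1.2,4.2],[12,1.2,4.2],[14,1.2,4.2],[15,1.2,4.2],[15,1.2,4.2]],"dr":[[0,0,0],[0,0,0],[0,0,0],[0,0,0],[0,0,0],[0,0,0],[0,0,0],[0,0,0]]}' 0.2
python3 -c "
from h import *
to([.605,.020,0.0])"
```

```text
clock: 27.45
position: [0.6047, 0.0198, 0.0636]
ee_rot: [-0.084, 0.703, -0.083, -0.701]
contact_force: [0.0, -0.3, -0.4]
width: 0.0511
delta cm [ 6.36 -0.02 -0.  ]
```

```bash
python3 -m creep '{"delta_pos":[[1.5,0,0],[3,0,0],[4,0,0],[5,0,0],[5.6,0,0],[6,0,0],[6.2,0,0],[6.2,0,0]],"dr":[[0,0,0],[0,0,0],[0,0,0],[0,0,0],[0,0,0],[0,0,0],[0,0,0],[0,0,0]]}' 0.2
python3 -m creep '{"delta_pos":[[0,0,0],[0,0,0],[0,0,0],[0,0,0],[0,0,0],[0,0,0],[0,0,0],[0,0,0]],"dr":[[0,0,0],[0,0,0],[0,0,0],[0,0,0],[0,0,0],[0,0,0],[0,0,0],[0,0,0]]}' -1 60
python3 -m creep '{"delta_pos":[[-0.5,0,0],[-1,0,0],[-2,0,0],[-4,0,0],[-7,0,0],[-10,0,0],[-14,0,0],[-18,0,0],[-20,0,0],[-20,0,0]],"dr":[[0,0,0],[0,0,0],[0,0,0],[0,0,0],[0,0,0],[0,0,0],[0,0,0],[0,0,0],[0,0,0],[0,0,0]]}'
python3 -c "
from h import *
to([.460,-.338,0.21])"
```

```text
clock: 28.25
position: [0.6075, 0.0198, 0.0037]
ee_rot: [-0.083, 0.705, -0.083, -0.699]
contact_force: [0.8, -0.5, 0.8]
width: 0.0511
clock: 29.05
position: [0.608, 0.0199, 0.0044]
ee_rot: [-0.083, 0.706, -0.083, -0.699]
contact_force: [0.0, 1.1, 5.3]
width: 0.0261
clock: 30.05
position: [0.6079, 0.0198, 0.2081]
ee_rot: [-0.083, 0.708, -0.083, -0.696]
contact_force: [0.5, 0.6, -2.0]
width: 0.0262
delta cm [-0.39 38.24  6.07]
```

```bash
python3 -m creep '{"delta_pos":[[0,2,0.3],[0,5,0.8],[0,9,1.4],[0,13,2.1],[0,17,2.7],[0,21,3.3],[0,25,4],[0,29,4.6],[0,33,5.2],[0,36,5.7]],"dr":[[0,0,0],[0,0,0],[0,0,0],[0,0,0],[0,0,0],[0,0,0],[0,0,0],[0,0,0],[0,0,0],[0,0,0]]}'
python3 -m creep '{"delta_pos":[[0,1,0.2],[0,1,0.2],[0,1,0.2],[0,1,0.2]],"dr":[[0,0,0],[0,0,0],[0,0,0],[0,0,0]]}'
cat > lid.py <<'E'
from h import *
s,p,r=st();print(p,r.as_matrix()[:,0].round(3),np.round(s['contact_force'],1))
B=np.array([.460,-.338])
for N in('top','side'):
    d=cam(N);P=cloud(d); hs=cv2.cvtColor(d['pixels'],cv2.COLOR_BGR2HSV)
    near=(np.hypot(P[...,0]-p[0],P[...,1]-p[1])<.065)
    w=(hs[...,1]<75)&(hs[...,2]>75)
    m=w&near&(P[...,2]>.1)&(P[...,2]<p[2]+.09)
    q=P[m]; 
    if len(q)<30: print(N,len(q)); continue
    rg=np.random.default_rng(0);best=None
    for _ in range(600):
        t=q[rg.choice(len(q),3,False)];nn=np.cross(t[1]-t[0],t[2]-t[0]);nn/=np.linalg.norm(nn)+1e-12
        if abs(nn[2])<.9: continue
        i=abs((q-t[0])@nn)<.002
        if best is None or i.sum()>best.sum():best=i
    f=q[best];nn=np.linalg.svd(f-f.mean(0))[2][2];nn*=np.sign(nn[2])
    c,rr=cv2.minEnclosingCircle(f[:,:2].astype(np.float32))
    print(N,len(f),'normal',nn.round(3),'flange c',np.round(c,4),round(rr,4),'z',f[:,2].mean().round(4))
    b=P[(np.hypot(P[...,0]-B[0],P[...,1]-B[1])<.048)&(P[...,2]>.085)&(P[...,2]<.103)]
    if len(b)>20:
        c,rr=cv2.minEnclosingCircle(b[:,:2].astype(np.float32)); print('  rim pts',len(b),np.round(c,4),round(rr,4))
    cv2.imwrite(f'pics/{N}_bk.png',d['pixels'])
E
python3 lid.py
```

```text
clock: 31.05
position: [0.4645, -0.3184, 0.2008]
ee_rot: [-0.084, 0.704, -0.083, -0.7]
contact_force: [1.2, -0.1, -1.9]
width: 0.0261
clock: 31.45
position: [0.4627, -0.3245, 0.2023]
ee_rot: [-0.083, 0.705, -0.082, -0.699]
contact_force: [-0.1, 0.2, -2.0]
width: 0.0262
[ 0.46273392 -0.32453372  0.20232474] [ 0.008  0.001 -1.   ] [-0.1  0.2 -2. ]
top 413 normal [ 0.007 -0.009  1.   ] flange c [ 0.4605 -0.3234] 0.05 z 0.212
  rim pts 60 [ 0.448  -0.3089] 0.0233
side 1058 normal [ 0.    -0.002  1.   ] flange c [ 0.4599 -0.3262] 0.0501 z 0.2123
  rim pts 434 [ 0.4592 -0.3393] 0.04
```

The lid is held level (normals within 0.01), and both cameras agree on the shift still needed: (-0.6, -13.1) mm. I'll move over and down to just above the rim.

```bash
python3 -m creep '{"delta_pos":[[0,0.6,-0.1],[0,1.3,-0.2],[1.5,1.3,-0.2],[3,1.3,-0.2],[4.5,1.3,-0.2],[6,1.3,-0.2],[7,1.3,-0.2],[7.6,1.3,-0.2],[7.6,1.3,-0.2],[7.6,1.3,-0.2]],"dr":[[0,0,0],[0,0,0],[0,0,0],[0,0,0],[0,0,0],[0,0,0],[0,0,0],[0,0,0],[0,0,0],[0,0,0]]}'
sed -i 's/m=w&near&(P\[...,2\]>.1)/m=w\&near\&(P[...,2]>.104)/' lid.py; python3 lid.py
python3 -c "
import cv2,numpy as np
a=cv2.imread('pics/side_bk.png')[210:340,240:380];b=cv2.imread('pics/top_bk.png')[180:310,360:500]
cv2.imwrite('pics/over.png',np.hstack([cv2.resize(a,None,fx=2.8,fy=2.8),cv2.resize(b,None,fx=2.8,fy=2.8)]))"
```

```text
clock: 32.55
position: [0.4623, -0.3398, 0.1272]
ee_rot: [-0.083, 0.706, -0.083, -0.699]
contact_force: [-0.4, -0.2, -1.6]
width: 0.0265
[ 0.46228141 -0.33975708  0.12719651] [ 0.009 -0.001 -1.   ] [-0.4 -0.2 -1.6]
top 316 normal [ 0.005 -0.002  1.   ] flange c [ 0.4598 -0.3391] 0.0497 z 0.1371
  rim pts 23 [ 0.4464 -0.3063] 0.0192
side 1040 normal [ 0.001 -0.006  1.   ] flange c [ 0.4593 -0.3422] 0.0502 z 0.1372
  rim pts 231 [ 0.4586 -0.3396] 0.0396
```

View pics/over.png

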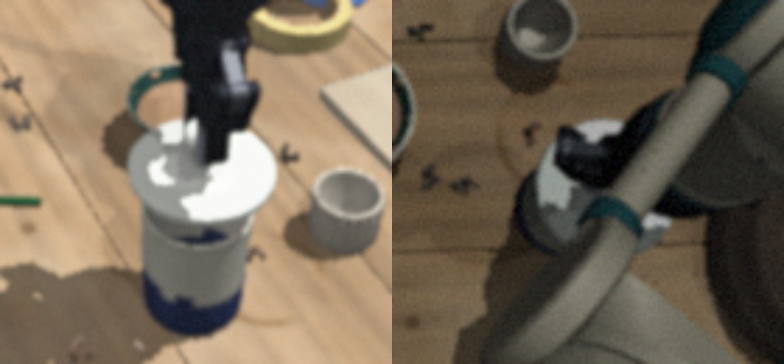

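The lid hovers level over the beaker: lid centre at (203,172), beaker below it at (195,270) in the left half. It is 2.7 mm too far to -y in both views. I'll correct that and lower gently.

```bash
python3 -m creep '{"delta_pos":[[0,-0.3,0.05],[0.4,-0.3,0.05],[0.8,-0.3,0.05],[1.1,-0.3,0.05],[1.4,-0.3,0.05],[1.6,-0.3,0.05],[1.6,-0.3,0.05],[1.6,-0.3,0.05]],"dr":[[0,0,0],[0,0,0],[0,0,0],[0,0,0],[0,0,0],[0,0,0],[0,0,0],[0,0,0]]}'
python3 lid.py
```

```text
clock: 33.45
position: [0.4623, -0.3364, 0.1107]
ee_rot: [-0.083, 0.705, -0.083, -0.699]
contact_force: [0.5, 0.1, -1.9]
width: 0.0261
[ 0.46230061 -0.33637337  0.11068733] [ 0.008 -0.001 -1.   ] [ 0.5  0.1 -1.9]
top 302 normal [ 0.007 -0.003  1.   ] flange c [ 0.4597 -0.3352] 0.05 z 0.1203
side 1023 normal [-0.002 -0.006  1.   ] flange c [ 0.4588 -0.3379] 0.0504 z 0.1205
  rim pts 198 [ 0.4555 -0.3442] 0.0383
```

```bash
python3 -m creep '{"delta_pos":[[0.1,0.13,0],[0.3,0.13,0],[0.5,0.13,0],[0.65,0.13,0],[0.8,0.13,0],[0.95,0.13,0],[1.1,0.13,0],[1.2,0.13,0],[1.3,0.13,0],[1.3,0.13,0]],"dr":[[0,0,0],[0,0,0],[0,0,0],[0,0,0],[0,0,0],[0,0,0],[0,0,0],[0,0,0],[0,0,0],[0,0,0]]}'
python3 lid.py
```

```text
clock: 34.55
position: [0.462, -0.3375, 0.0976]
ee_rot: [-0.083, 0.705, -0.083, -0.699]
contact_force: [0.1, 0.4, -1.4]
width: 0.026
[ 0.46200169 -0.33752683  0.09759021] [ 0.008 -0.001 -1.   ] [ 0.1  0.4 -1.4]
top 292 normal [-0.014  0.002  1.   ] flange c [ 0.4591 -0.3361] 0.0499 z 0.107
side 995 normal [0.004 0.001 1.   ] flange c [ 0.4591 -0.3392] 0.0504 z 0.1074
  rim pts 31 [ 0.4424 -0.3631] 0.025
```

```bash
python3 -m creep '{"delta_pos":[[0.08,0,0],[0.15,0,0],[0.15,0,0],[0.15,0,0]],"dr":[[0,0,0],[0,0,0],[0,0,0],[0,0,0]]}'
```

```text
clock: 35.05
position: [0.4621, -0.3376, 0.0962]
ee_rot: [-0.083, 0.705, -0.083, -0.699]
contact_force: [0.1, -0.3, -1.8]
width: 0.0268
```

```bash
python3 -m creep '{"delta_pos":[[0.05,0,0],[0.1,0,0],[0.12,0,0],[0.12,0,0]],"dr":[[0,0,0],[0,0,0],[0,0,0],[0,0,0]]}'
```

```text
clock: 35.45
position: [0.4622, -0.3376, 0.0952]
ee_rot: [-0.083, 0.705, -0.083, -0.699]
contact_force: [-0.4, 0.8, -1.5]
width: 0.0261
```

```bash
python3 -m creep '{"delta_pos":[[0.05,0,0],[0.1,0,0],[0.12,0,0],[0.12,0,0]],"dr":[[0,0,0],[0,0,0],[0,0,0],[0,0,0]]}'; python3 lid.py
```

```text
clock: 35.85
position: [0.4624, -0.3378, 0.0947]
ee_rot: [-0.083, 0.706, -0.083, -0.699]
contact_force: [-0.6, 1.4, 4.1]
width: 0.0261
[ 0.46244133 -0.33781737  0.09471819] [ 0.009 -0.002 -1.   ] [-0.6  1.4  4.1]
top 199 normal [0.001 0.005 1.   ] flange c [ 0.4599 -0.337 ] 0.0496 z 0.1055
  rim pts 104 [ 0.4601 -0.3372] 0.0473
side 790 normal [0.005 0.003 1.   ] flange c [ 0.4593 -0.3396] 0.0497 z 0.1052
  rim pts 62 [ 0.4601 -0.338 ] 0.048
```

The lid is seated with about 6 N of contact and its flange top at 0.105, as it should be. Releasing slightly, lifting away, then checking.

```bash
python3 -m creep '{"delta_pos":[[0,0,0],[0,0,0],[0,0,0],[0,0,0],[0,0,0],[0,0,0]],"dr":[[0,0,0],[0,0,0],[0,0,0],[0,0,0],[0,0,0],[0,0,0]]}' 0.2 40
python3 -m creep '{"delta_pos":[[-0.5,0,0],[-1.5,0,0],[-3,0,0],[-5,0,0],[-8,0,0],[-12,0,0],[-12,0,-4],[-12,0,-8],[-12,0,-12],[-12,0,-12]],"dr":[[0,0,0],[0,0,0],[0,0,0],[0,0,0],[0,0,0],[0,0,0],[0,0,0],[0,0,0],[0,0,0],[0,0,0]]}'
python3 - <<'E'
from h import *
for N in('top','side'):
    d=cam(N);P=cloud(d); hs=cv2.cvtColor(d['pixels'],cv2.COLOR_BGR2HSV)
    f=P[(np.hypot(P[...,0]-.46,P[...,1]+.338)<.06)&(P[...,2]>.101)&(P[...,2]<.108)]
    nn=np.linalg.svd(f-f.mean(0),full_matrices=False)[2][2]; c,rr=cv2.minEnclosingCircle(f[:,:2].astype(np.float32))
    print(N,len(f),(nn*np.sign(nn[2])).round(3),np.round(c,4),round(rr,4),np.median(f[:,2]))
    for k,(x,y,ra) in dict(bowl=(.54,-.172,.07),pot=(.6,-.326,.045)).items():
        g=P[(np.hypot(P[...,0]-x,P[...,1]-y)<ra)&(P[...,2]>.015)]; 
        if len(g): print('  ',k,g.min(0).round(3),g.max(0).round(3))
    cv2.imwrite(f'pics/{N}_end.png',d['pixels'])
E
python3 -c "
import cv2,numpy as np
a=cv2.imread('pics/side_end.png')[140:340,200:400];b=cv2.imread('pics/top_end.png')[120:320,280:480]
cv2.imwrite('pics/end.png',np.hstack([cv2.resize(a,None,fx=2,fy=2),cv2.resize(b,None,fx=2,fy=2)]))"
```

```text
clock: 36.55
position: [0.4621, -0.3376, 0.0937]
ee_rot: [-0.083, 0.705, -0.083, -0.699]
contact_force: [0.4, -1.4, -0.1]
width: 0.0513
clock: 37.55
position: [0.5824, -0.3664, 0.2144]
ee_rot: [-0.082, 0.707, -0.082, -0.698]
contact_force: [-1.2, -0.5, -0.0]
width: 0.0512
top 172 [0.04  0.032 0.999] [ 0.4818 -0.3086] 0.0328 0.10367424548611337
   bowl [ 0.488 -0.232  0.022] [ 0.589 -0.121  0.625]
   pot [ 0.555 -0.353  0.015] [ 0.64  -0.289  0.651]
side 1210 [0.005 0.009 1.   ] [ 0.46   -0.3396] 0.0506 0.1046125849254819
   bowl [ 0.488 -0.223  0.016] [ 0.586 -0.125  0.096]
   pot [ 0.557 -0.358  0.015] [ 0.627 -0.299  0.415]
```

View pics/end.png

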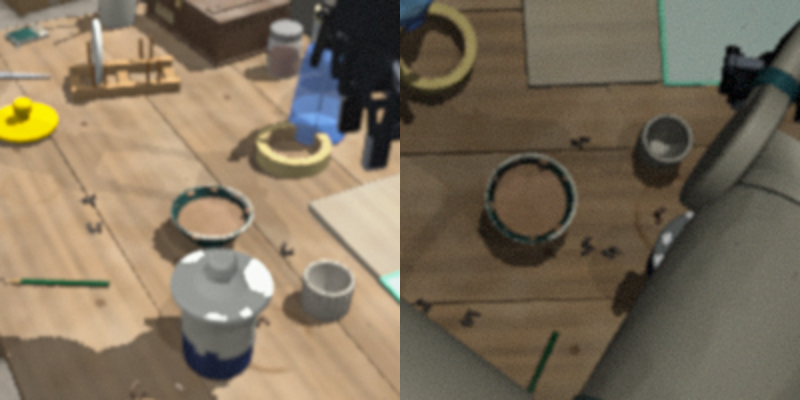

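The final view shows the lid seated level on the beaker at (222,285), the bowl and pot in place, the bat still in the rack at (97,50) and the arm clear. Handing in.

```bash
python3 -c "
from rig import manip
manip.sign_off()"
```

```text
the job is handed in; nothing more can be done
```

The lid is on the beaker, and I handed the job in at about 38 s of the 72 s allowed. I gripped it by the knob to take it from the rack and laid it flat on the bare table knob up, where I let go. Then I gripped the knob again from above and lowered the lid onto the beaker until it touched with about 6 N.

**Last checks:**
- **Lid (side camera):** it is level within about 0.01 rad. Its centre is less than 1 mm from the beaker axis, measured by the same camera at the start. The flange top is at 0.1046 m, so the lid's centre is about 3 mm above the rim.
- **Other objects:** the bowl measured where it started, and the pot did too as far as the gripper in view let me tell. The plain disc was still in its slot in the last picture, which I judged by eye. The beaker stood upright, and the robot was clear of everything.

**What failed or disagreed:**
- **First grasp:** the fingers closed on nothing, because the cameras showed the gripper about 24 mm higher than the reported tool position. I corrected for that from then on.
- **Grip width:** it read 26 mm on a 29 mm knob, but the hold was firm.
- **Wrist limit:** the arm hit its joint limits when turning the lid knob up, so I rolled the tool a full turn to get past them.
- **Last top view:** the arm hid most of the lid, so its fit (tilt about 0.05 rad, radius 33 mm) means nothing. The final lid check rests on the side camera alone.

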